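# Set out the warming station for the next sample batch

## Robot

A 7-joint arm with a two-finger parallel gripper is mounted at the origin on the work surface. World frame = base frame: x ahead of the robot, y to its left, z up, the work surface at z = 0. Lengths are in mm, angles in rad, forces in N, time in s.
With the tool pointing down it reaches from about 400 to 875 mm from the base axis. Payload 4.4 kg.
Tool frame: the origin (TCP) lies midway between the tips of the shut fingers; the grasp point (between the pads) lies 19 mm behind it; x points along the fingers, z is the direction in which the jaws open and shut, and the axes are right-handed (so a half turn about x gives the same grasp; the last joint's range is limited). The gripper opens to 85 mm and grips with 20 to 120 N. Pads are 22 mm wide; open, the fingers measure 114 mm over their backs; the gripper's body (76 mm by 85 mm) begins 54 mm behind the grasp point. The pads swing forward as they close: fully open they stand 13 mm farther back than shut.
Start: joints at [-1.276, 0.628, 0.038, 1.517, -0.027, 0.996, -0.02], TCP at [229.442, 608.173, 231.313] pointing down, gripper open.
Joint ranges: [-3.06, 3.06], [-0.37, 2.12], [-1.25, 1.32], [0.18, 2.47], [-1.1, 4.24], [0.23, 1.98], [-2.94, 2.94]. Speed limits (rad/s): [2.57, 2.57, 3.14, 3.14, 3.14, 3.14, 3.14].

## Interface

Orientations are given as [roll, pitch, yaw] about the fixed x, y, z axes, in that order (R = Rz(yaw) Ry(pitch) Rx(roll)).
In Python, from cell import ctrl gives the robot as it stands. The module is installed in compiled form; this text tells all that it offers.
- The arm moves only by the tool servo_tool, never from a script. Its argument "rows" is a list of rows, each an object of numbers: "dx", "dy", "dz": the shift along the tool's x, y, z in units of 750 mm (1.0 is 750 mm); "wx", "wy", "wz": the turn, a rotation vector about the tool's x, y, z in units of 6 degrees (1.0 is 6 degrees); "fingers": the closure, from 0 (fully open) to 1 (shut). In form: [{"dx": .., "dy": .., "dz": .., "wx": .., "wy": .., "wz": .., "fingers": ..}, ...]. A call has 1 to 5 rows; each row shifts and turns the commanded pose from where the row before left it, along the tool's axes as they then stand; what a row does not reach is not made up. A row lasts 1/8 s, in which the tool goes at most 62.5 mm and 10.7 degrees, less where a joint would pass 70% of its speed; a pose out of reach is approached as far as the arm can. A call with a number of a shift or a turn outside -1 to 1 is refused whole. A call with a gripper value outside its range is refused whole. The fingers move at their own pace and stop on an object; the grip force is fixed at half the most. Time passes only in rows, so rows that do not move let the fingers close. It gives the time, the measured TCP pose, the force and the opening at its end, in the units of the state.
- ctrl.read_state(): the state, without advancing time (a new reading comes with each control period).
- ctrl.get_image(name): name is "scene" or "top"; returns the picture (400x640x3 uint8, red, green, blue); there is no depth.
- ctrl.camera_info(name): a dict with "fovy" (degrees; the focal length in pixels is half the picture's height over the tangent of half this angle, whatever the lens; pixels are square), "cx", "cy" (the principal point, pixels), "R" (3x3) and "t" (3): a world point X has camera coordinates R X + t. Camera axes: x right, y down, z forward; pixel columns grow to the right and rows downward; lengths in mm; the calibration is good to about 2 mm. A picture is of the moment at which its call begins. camera_info takes no time and is no camera call.
- ctrl.finish_job(): hands the job in, once; it reports no verdict.
Trained networks look in the newest picture that a camera, given by its name, has taken for a name from the list of things; names that differ only in an ending like _2 or _b are one class to them, and where a whole thing is asked for, a point or a joint stands for the part that bears it (a point fixed in the world has none). Each returns a list of dicts, best first, with "conf" (0 to 1); they miss things now and then, are a little off and sometimes report something else, mostly with a low value. They report only what shows in the picture. A call takes as long as a camera call. They do not tell look-alikes from the thing itself.
- ctrl.search_frame(label, camera): "extent" ([centre column, centre row, width, height] in pixels, round what is visible of it).
- ctrl.silhouettes(label, camera): "region" (400x640 bool, what is visible of it) and "extent" ([centre column, centre row, width, height] in pixels, round what is visible of it).
- ctrl.mark_of(label, camera): "point" ([column, row] in pixels: a listed point, or the origin of a listed thing).
The state is a dict: "clock": time; "qpos": joint angles; "qd": joint speeds; "tau": joint torques, N m; "eef_pos": TCP position; "tool_rot": TCP orientation; "force": force on the tool from outside, world axes, zero at the start; "torque": the same for the moment, N m; "width": finger opening in mm.
Only numpy, scipy, OpenCV 4.12 (cv2) and the standard library are available. Lean on these libraries where they do the work, as an engineer would, in place of code of your own. Each camera call takes 0.05 s, during which the arm holds its last target.

## Task

Set out this bench for the next batch of samples: put the metal tube block on the warmer, centred on its steel plate and with its long side along the plate's long side, and stand the bottle upright in the gap between the tube rack and the warmer, in line with them and at least 15 mm clear of both. At the end of the rack that is farther from the warmer, set the large dish on the bench, centred on that end face with a gap of about 35 mm, and stack the small dish centrally on top of it. Leave the timer, tip box and beaker where they are, and let go of everything.

Things in the scene. Friction and masses are not known exactly. Their poses are not given: they have to be found in the camera images.
- block_center (a point): Tube block, loose: plain aluminium block 44 (own x) x 76 (own y, the long side) x 45 mm high, two rows of four dark holes drawn on its top (flat, no depth), about 0.35 kg. The point is its centre, 22.5 mm above its underside; z up. Starts flat on the bench with its long side roughly left-right.
- bottle_center (a point): Reagent bottle, loose: white, round, 80 mm tall; body 48 mm diameter up to 52 mm, then a shoulder and a grey cap 31 mm across at the top; about 0.11 kg. The point is on its axis, 40 mm above its underside; z up. Starts upright on the bench.
- large_dish_center (a point): Large dish, loose: shut round steel dish (a plain disc with flat top), 66 mm diameter, 36 mm high, about 0.18 kg. The point is its centre, 18 mm above its underside; z up. Starts on the bench.
- small_dish_center (a point): Small dish, loose: shut round steel dish (a plain disc), 48 mm diameter, 20 mm high, about 0.06 kg. The point is its centre, 10 mm above its underside; z up. Starts on the bench.
- rack: Tube rack, fixed: black block 90 (own x) x 140 (own y) x 40 mm high with dark holes drawn on top, a white card on its front (-x) face, and six fixed capped tubes standing up to 75 mm above the bench. Its two ends are the faces at own y = +70 and -70 mm. Origin: centre of the underside, on the bench; z up. It may stand to the left or right of the warmer.
- warmer: Warmer, fixed: white housing 100 (own x) x 120 (own y) x 40 mm high, with a bare steel plate 70 (x) x 104 (y, the long side) mm centred on top, whose upper face is 46 mm above the bench; small dial and dark display on the front (-x) face. Origin: centre of the underside, on the bench; z up.
- timer_center (a point): Bench timer, loose, to be left alone: flat grey box 45 (x) x 62 (y) x 18 mm with a display and three black keys, 0.08 kg; stands in the same row as the four loose things. The point is its centre.
- tipbox_center (a point): Pipette-tip box, loose, to be left alone: white box 87 x 122 x 65 mm behind the rack or the warmer, as seen from the robot. The point is its centre.
- beaker_center (a point): White beaker, loose, to be left alone: round, 72 mm diameter at the rim, 75 mm high, behind the rack or the warmer, as seen from the robot. The point is its centre.
Mind the look-alikes: they are no part of the job. Leave any blue or turquoise look-alike of the part that bears small_dish_center alone.

How it is judged (in metres and radians):
At the end, for the whole second after the job is handed in: Block flat on plate: centre 12 mm, 0.2 rad. Bottle upright on bench between rack and warmer: 8 mm clear of both ends, axis within both depths (45, 50 mm from middle). Large dish on bench at far end: gap 20-50 mm, 15 mm off rack centre line. Small dish flat on it, centres 10 mm. All at rest (horizontal distance between block_center and warmer below 0.012 m and z of block_center in the frame of warmer between 0.0635 and 0.0735 m and angle between the y axis of block_center and the y axis of warmer, either way round below 0.2 rad and ((y of warmer in the frame of rack between 0 and 1 m and y of large_dish_center in the frame of rack between -0.153 and -0.123 m and y of bottle_center in the frame of rack between 0.102 and 0.5 m and y of bottle_center in the frame of warmer between -0.5 and -0.092 m) or (y of warmer in the frame of rack between -1 and 0 m and y of large_dish_center in the frame of rack between 0.123 and 0.153 m and y of bottle_center in the frame of rack between -0.5 and -0.102 m and y of bottle_center in the frame of warmer between 0.092 and 0.5 m)) and x of large_dish_center in the frame of rack between -0.015 and 0.015 m and height (world z) of large_dish_center between 0.014 and 0.022 m and angle between each of large_dish_center, bottle_center, small_dish_center's own z axis and vertical below 0.08 rad and x of bottle_center in the frame of rack between -0.045 and 0.045 m and x of bottle_center in the frame of warmer between -0.05 and 0.05 m and height (world z) of bottle_center between 0.035 and 0.045 m and horizontal distance between small_dish_center and large_dish_center below 0.01 m and z of small_dish_center in the frame of large_dish_center between 0.024 and 0.032 m and linear speed of each of block, bottle, large_dish, small_dish below 0.02 m/s); the robot touches nothing.
It fails at once if the timer is pushed out of its place (more than 20 mm) (distance of timer_center from where it was at the start of the episode above 0.02 m).
It fails at once if the tip box is pushed out of its place (more than 20 mm) (distance of tipbox_center from where it was at the start of the episode above 0.02 m).
It fails at once if the beaker is pushed out of its place (more than 20 mm) (distance of beaker_center from where it was at the start of the episode above 0.02 m).
It also fails if it takes over 120 s, if anything falls off the work surface, if the arm or the gripper's body presses on something with over 40 N, if the wrist force passes 120 N, or if a joint passes its speed limit or range.

## Working session

There is one attempt and no reset: what is moved stays moved. The work goes in short steps, Python scripts to look and compute and a tool call to move; the robot and the scene stay as the last step left them, time stands still between calls to the robot, and variables do not carry over. Pictures are saved under pics/ and viewed, and the job is handed in when it is done.

Besides the shell and the picture viewer there is one more tool, called in YAML: its name, and indented under it one key for each argument. servo_tool: Moves the arm, as the interface text tells. Its arguments: {"type":"object","properties":{"rows":{"type":"array"}},"required":["rows"]}

```bash
mkdir -p pics
python3 - <<'E'
from cell import ctrl
import cv2
print(ctrl.read_state())
for n in ("scene","top"):
    im=ctrl.get_image(n); cv2.imwrite(f"pics/{n}0.png",im[:,:,::-1]); print(n,ctrl.camera_info(n))
E
```

```text
{'clock': 0.0, 'qpos': array([-1.27582741,  0.62934064,  0.0384514 ,  1.51836671, -0.02699847,
        0.99632431, -0.01998857]), 'qd': array([-0.00124589,  0.00032571, -0.00049838, -0.00121807, -0.00176576,
        0.00119852,  0.00131876]), 'tau': array([ 1.20509165e-03, -5.63399649e+01,  1.22650959e+00, -1.93439752e+01,
        1.09279412e-02,  1.09306540e-02, -1.35363473e-05]), 'eef_pos': array([229.20114113, 607.57246153, 230.39324633]), 'tool_rot': array([-3.12489158,  1.5688756 , -1.91485952]), 'force': array([ 1.04104539,  0.52260325, -0.10310622]), 'torque': array([-0.00400295,  0.02381196,  0.00042649]), 'width': 85.17595287181037}
scene {'fovy': 44.744699309123305, 'cx': 320.68550441641827, 'cy': 200.6644250782751, 'R': array([[ 0.82586225,  0.56385374, -0.00452754],
       [ 0.37827936, -0.5599749 , -0.73711114],
       [-0.41815818,  0.60703959, -0.67575637]]), 't': array([-475.36975055, -125.44183942, 1545.8891989 ])}
top {'fovy': 46.91883901984737, 'cx': 328.4938607694958, 'cy': 198.86223114073397, 'R': array([[ 0.01698371, -0.99981728, -0.00877228],
       [-0.98967799, -0.01556153, -0.14246165],
       [ 0.14229911,  0.01110126, -0.98976145]]), 't': array([  46.6955784 ,  570.63375347, 1142.75175708])}
```

View pics/scene0.png

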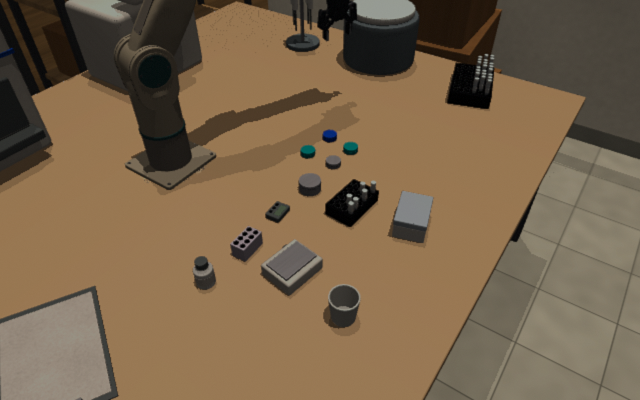

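View pics/top0.png

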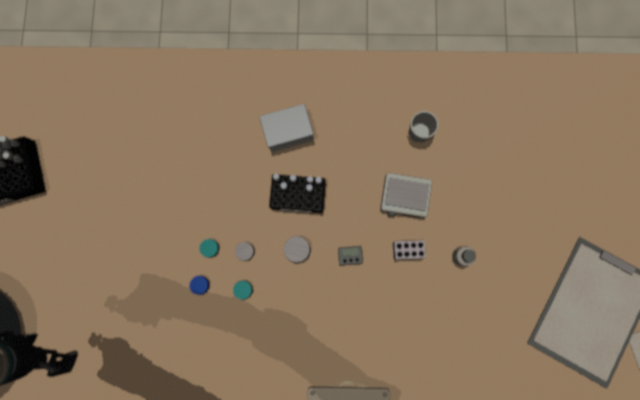

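The top view shows the rack at (298,194), warmer (407,196), block (409,250), bottle (465,257), timer (350,256), large dish (297,250) and small grey dish (245,251). The teal and blue discs are look-alikes, and a second rack at the far left is also not ours.

```bash
cat > h.py <<'E'
import numpy as np, cv2
from cell import ctrl
C={n:ctrl.camera_info(n) for n in("scene","top")}
def f(c): return 200/np.tan(np.radians(c["fovy"]/2))
def proj(n,X):
    c=C[n]; p=c["R"]@np.asarray(X,float)+c["t"]; return np.array([c["cx"]+f(c)*p[0]/p[2], c["cy"]+f(c)*p[1]/p[2]])
def ray(n,uv):
    c=C[n]; d=c["R"].T@np.array([(uv[0]-c["cx"])/f(c),(uv[1]-c["cy"])/f(c),1]); o=-c["R"].T@c["t"]; return o,d/np.linalg.norm(d)
def atz(n,uv,z):
    o,d=ray(n,uv); return o+d*(z-o[2])/d[2]
def tri(a,b):
    (o1,d1),(o2,d2)=ray("top",a),ray("scene",b)
    s=np.linalg.lstsq(np.stack([d1,-d2],1),o2-o1,rcond=None)[0]
    p,q=o1+s[0]*d1,o2+s[1]*d2
    return (p+q)/2,np.linalg.norm(p-q)
E
python3 - <<'E'
from h import *
np.set_printoptions(precision=1,suppress=True)
for n in("scene","top"): ctrl.get_image(n)
H=dict(block_center=22.5,bottle_center=40,large_dish_center=18,small_dish_center=10,rack=0,warmer=0,timer_center=9)
for l,z in H.items():
    r={}
    for n in C:
        r[n]=ctrl.mark_of(l,n)
        for d in r[n][:5]: print(l,n,round(d["conf"],2),np.array(d["point"]),atz(n,d["point"],z)[:2])
    if r["top"] and r["scene"]: print("   TRI",*tri(r["top"][0]["point"],r["scene"][0]["point"]))
big=[cv2.resize(ctrl.get_image("top")[160:310,180:500],None,fx=2.5,fy=2.5,interpolation=cv2.INTER_CUBIC), cv2.resize(ctrl.get_image("scene")[120:330,180:450],None,fx=2.8,fy=2.8,interpolation=cv2.INTER_CUBIC)]
for i,b in enumerate(big): cv2.imwrite(f"pics/big{i}.png",b[:,:,::-1])
E
```

```text
block_center scene 0.71 [247.6 245. ] [ 451.9 -151.9]
block_center scene 0.69 [204.5 272.1] [ 423.1 -278.8]
block_center top 0.93 [408.7 252.6] [ 436.6 -151.6]
block_center top 0.62 [420.3 127.7] [ 767.8 -185.1]
   TRI [ 441.  -149.4   13.1] 11.162921560495128
bottle_center scene 0.89 [204.8 268.3] [ 427.9 -278.6]
bottle_center scene 0.46 [310.6 186.5] [465.6 110.3]
bottle_center top 0.83 [463.3 254.5] [ 433.6 -286.1]
   TRI [ 433.8 -283.3   48.7] 1.0728099394557469
large_dish_center scene 0.72 [310.7 186.8] [451.6 129.9]
large_dish_center scene 0.22 [331.4 162.4] [438.2 260.4]
large_dish_center top 0.95 [296.  248.6] [442.1 137.9]
   TRI [443.3 139.5   6.9] 2.093355155870523
small_dish_center scene 0.74 [349.9 150.4] [447.6 354.7]
small_dish_center scene 0.64 [307.7 151.5] [338.1 273.8]
small_dish_center scene 0.55 [312.9 184.2] [444.8 150.7]
small_dish_center scene 0.49 [332.2 163.3] [437.2 266.6]
small_dish_center scene 0.48 [327.6 133.4] [334.9 394. ]
small_dish_center top 0.6 [209.5 246.9] [443. 364.]
small_dish_center top 0.53 [244.6 251.3] [433.2 272. ]
small_dish_center top 0.52 [245.2 288.6] [338.  266.4]
small_dish_center top 0.52 [198.3 287.8] [337.9 387.3]
   TRI [442.5 365.6   1.5] 2.200450587093705
rack scene 0.74 [354.1 208.1] [595.  140.2]
rack top 0.67 [296.5 195.3] [583.9 141.8]
   TRI [588.2 144.9  -8.2] 7.5251168711145
warmer scene 0.97 [292.1 272.9] [ 589.7 -146.9]
warmer top 0.67 [405.7 196.1] [ 586.3 -148.5]
warmer top 0.42 [407.2 252.2] [ 438.2 -151.4]
   TRI [ 587.8 -147.5   -1. ] 3.597889140835448
timer_center scene 0.85 [278.1 212.9] [434.2  -3.6]
timer_center top 0.95 [350.7 256.6] [424.2  -3.7]
   TRI [427.2  -1.4   3.1] 7.656748056964222
```

View pics/big0.png

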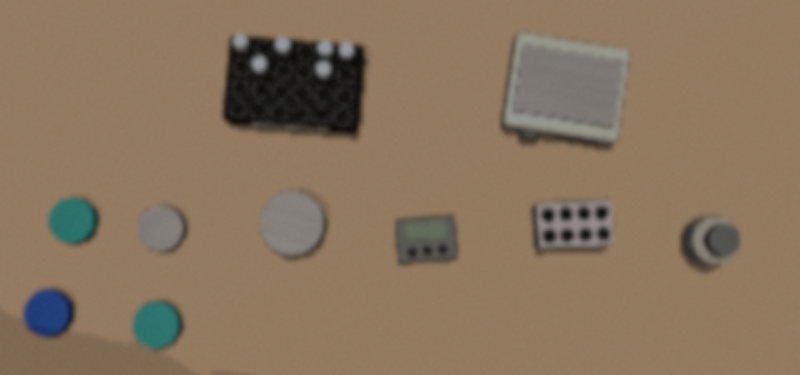

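View pics/big1.png

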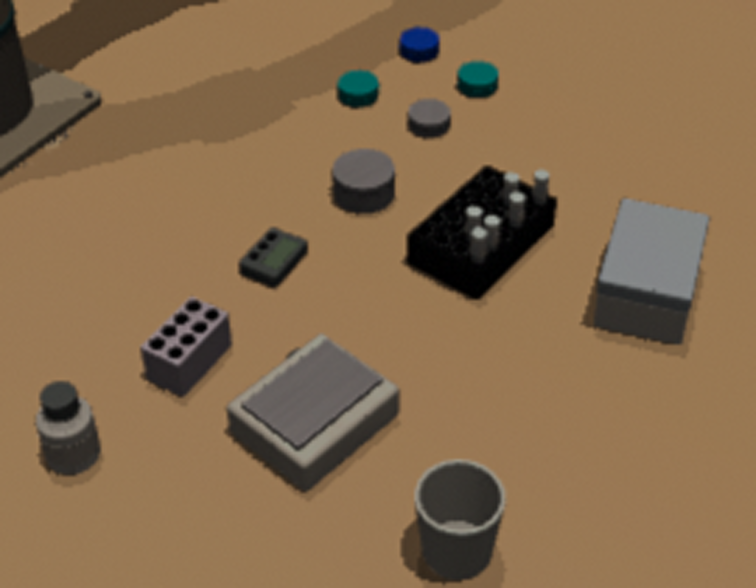

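```bash
cat > fit.py <<'E'
from h import *
from scipy.optimize import minimize
def cyl(r,z0,z1,n=40):
    a=np.linspace(0,2*np.pi,n,endpoint=False); return [np.c_[r*np.cos(a),r*np.sin(a),np.full(n,z)] for z in (z0,z1)]
def box(a,b,z0,z1): return [np.array([[i*a/2,j*b/2,z] for i in(-1,1) for j in(-1,1)]) for z in(z0,z1)]
M={"block_center":[np.vstack(box(44,76,0,45))],"bottle_center":[np.vstack(cyl(24,0,52)),np.vstack(cyl(24,52,52)[:1]+cyl(15.5,62,80))],
"large_dish_center":[np.vstack(cyl(33,0,36))],"small_dish_center":[np.vstack(cyl(24,0,20))],
"warmer":[np.vstack(box(100,120,0,40)),np.vstack(box(70,104,40,46))],"rack":[np.vstack(box(90,140,0,40))],"timer_center":[np.vstack(box(45,62,0,18))]}
S=4
def render(l,n,x,y,yaw,z=0):
    img=np.zeros((400*S,640*S),np.uint8); c,s=np.cos(yaw),np.sin(yaw)
    for P in M[l]:
        W=np.c_[c*P[:,0]-s*P[:,1]+x,s*P[:,0]+c*P[:,1]+y,P[:,2]+z]
        uv=np.array([proj(n,w) for w in W])+0.5
        cv2.fillConvexPoly(img,cv2.convexHull((uv*S).astype(np.float32)).round().astype(np.int32),1)
    return img
def small(im): return cv2.resize(im.astype(np.float32),(640,400),interpolation=cv2.INTER_AREA)
def fit(l,masks,x0,zfree=False,yawfree=True,n=("top","scene")):
    def cost(p):
        e=0
        for k in n:
            r=small(render(l,k,p[0]*10,p[1]*10,p[2]*.1 if yawfree else 0,p[3]*10 if zfree else 0)); m=masks[k]
            e+=np.abs(r-m).sum()/m.sum()
        return e
    x=np.array([x0[0]/10,x0[1]/10,x0[2]*10]+([0] if zfree else []))
    r=minimize(cost,x,method="Nelder-Mead",options=dict(initial_simplex=np.vstack([x]+[x+np.eye(len(x))[i] for i in range(len(x))]),maxiter=150,xatol=.02,fatol=1e-4))
    q=r.x*10; q[2]/=100
    return q,r.fun
E
python3 - <<'E'
from fit import *
import pickle
np.set_printoptions(precision=2,suppress=True)
for n in C: ctrl.get_image(n)
X0={"block_center":(440,-151,0),"bottle_center":(432,-282,0),"large_dish_center":(443,138,0),"small_dish_center":(434,269,0),"warmer":(587,-147,-.05),"rack":(588,143,-.05),"timer_center":(427,-2,0)}
out={}
for l,x0 in X0.items():
    ms={}
    for n in C:
        z=M[l][0][:,2].max()/2; t=proj(n,(*x0[:2],z))
        c=[d for d in ctrl.silhouettes(l,n) if d["conf"]>.2]
        if not c: print(l,n,"none");continue
        d=min(c,key=lambda d:np.hypot(*(np.array(d["extent"][:2])-t)))
        ms[n]=d["region"].astype(np.float32); print(l,n,round(d["conf"],2),np.array(d["extent"]),t,ms[n].sum())
    out[l]=ms
pickle.dump(out,open("masks.pkl","wb"))
for l,ms in out.items():
    yf="dish" not in l and "bottle" not in l
    for ns in (("top",),("scene",),("top","scene")):
        if all(k in ms for k in ns): print(l,ns,*fit(l,ms,X0[l],yawfree=yf,n=ns))
    if len(ms)==2: print(l,"zfree",*fit(l,ms,X0[l],zfree=True,yawfree=yf))
E
```

```text
block_center scene 0.75 [244.1 243.8  31.1  32. ] [244.32 242.85] 692.0
block_center top 0.62 [409.2 249.3  33.9  19.6] [408.44 251.26] 552.0
bottle_center scene 0.56 [204.8 271.5  21.2  27.6] [205.98 273.65] 572.0
bottle_center top 0.78 [463.3 256.2  21.4  20.4] [460.14 255.24] 353.0
large_dish_center scene 0.94 [309.9 186.2  21.9  23. ] [309.9  184.24] 434.0
large_dish_center top 0.66 [298.9 247.9  24.4  27.9] [295.98 248.26] 562.0
small_dish_center scene 0.71 [333.9 163.3  16.3  11.4] [331.77 162.56] 181.0
small_dish_center top 0.75 [243.9 251.9  16.5  20.2] [245.77 251.01] 307.0
warmer scene 0.83 [290.3 266.6  58.4  53.3] [290.84 267.27] 2026.0
warmer top 0.64 [407.9 196.8  52.7  43.9] [406.32 194.7 ] 1932.0
rack scene 0.8 [353.8 200.7  54.   46.2] [352.8  201.43] 1583.0
rack top 0.72 [297.4 193.4  54.6  40.4] [295.51 192.62] 2015.0
timer_center scene 0.71 [279.2 211.2  24.4  15.9] [276.42 211.59] 336.0
timer_center top 0.55 [349.6 255.9  21.2  23.7] [350.05 255.49] 385.0
block_center ('top',) [ 445.94 -150.46    0.08] 0.07223732024431229
block_center ('scene',) [ 442.42 -148.11 
[... 1127 characters left out ...]
ene',) [ 584.8  -140.89   -0.11] 0.08276776969432831
warmer ('top', 'scene') [ 585.97 -143.1    -0.13] 0.13619941473007202
warmer zfree [ 585.99 -143.17   -0.14    1.58] 0.13236764073371887
rack ('top',) [587.66 138.51  -0.05] 0.034491315484046936
rack ('scene',) [585.85 141.57  -0.04] 0.0722915381193161
rack ('top', 'scene') [586.28 139.77  -0.05] 0.12275506556034088
rack zfree [586.81 139.02  -0.04   2.93] 0.112659752368927
timer_center ('top',) [427.82  -2.     0.14] 0.1313311755657196
timer_center ('scene',) [425.64   0.29   0.05] 0.1168154776096344
timer_center ('top', 'scene') [427.49  -1.07   0.15] 0.26240867376327515
timer_center zfree [428.3   -1.91   0.11   2.25] 0.2539028823375702
```

servo_tool:
  rows:
    - {"wx":1}
    - {"wx":1}
    - {"wx":1}
    - {"wx":1}
    - {"wx":1}

```text
schema error: expected keys dx, dy, dz, wx, wy, wz, fingers
```

servo_tool:
  rows:
    - {"wx":1}
    - {"wx":1}
    - {"wx":1}
    - {"wx":1}
    - {"wx":1}

```text
schema error: expected keys dx, dy, dz, wx, wy, wz, fingers
```

servo_tool:
  rows:
    - {"wx":1}
    - {"wx":0.555}
    - {}

```text
schema error: expected keys dx, dy, dz, wx, wy, wz, fingers
```

```bash
cat > go.py <<'E'
import sys
from h import *
from scipy.spatial.transform import Rotation as Ro
def R(): return Ro.from_euler("xyz",ctrl.read_state()["tool_rot"]).as_matrix()
def to(x,y,z,a=None):
    s=ctrl.read_state(); r=R(); d=r.T@(np.array([x,y,z])-s["eef_pos"])/750
    print("t",round(s["clock"],2),"pos",s["eef_pos"].round(1),"width",round(s["width"],1),"F",s["force"].round(1))
    print("a",round(np.arctan2(r[1,2],r[0,2]),4),"down",r[:,0].round(4),"dx dy dz",d.round(4))
    if a is not None:
        T=Ro.from_euler("z",a).as_matrix()@Ro.from_euler("y",np.pi/2).as_matrix()
        print("w",(Ro.from_matrix(r.T@T).as_rotvec(degrees=True)/6).round(3))
if __name__=="__main__": to(*map(float,sys.argv[1:]))
E
python3 go.py 442 136.3 230 0
```

```text
t 1.8 pos [229.4 608.2 231.3] width 85.8 F [-0.2 -0.2 -0.9]
a 1.21 down [-0. -0. -1.] dx dy dz [ 0.0017 -0.4873 -0.4886]
w [11.555 -0.    -0.   ]
```

servo_tool:
  rows:
    - {"dx":0,"dy":0,"dz":0,"wx":1,"wy":0,"wz":0,"fingers":0}
    - {"dx":0,"dy":0,"dz":0,"wx":1,"wy":0,"wz":0,"fingers":0}
    - {"dx":0,"dy":0,"dz":0,"wx":1,"wy":0,"wz":0,"fingers":0}
    - {"dx":0,"dy":0,"dz":0,"wx":1,"wy":0,"wz":0,"fingers":0}
    - {"dx":0,"dy":0,"dz":0,"wx":1,"wy":0,"wz":0,"fingers":0}

```text
clock: 2.42
eef_pos: [229.4, 608.2, 231.3]
tool_rot: [1.701, 1.571, 2.384]
force: [0.6, 0.8, -0.4]
width: 85.5
```

servo_tool:
  rows:
    - {"dx":0,"dy":0,"dz":0,"wx":1,"wy":0,"wz":0,"fingers":0}
    - {"dx":0,"dy":0,"dz":0,"wx":1,"wy":0,"wz":0,"fingers":0}
    - {"dx":0,"dy":0,"dz":0,"wx":1,"wy":0,"wz":0,"fingers":0}
    - {"dx":0,"dy":0,"dz":0,"wx":1,"wy":0,"wz":0,"fingers":0}
    - {"dx":0,"dy":0,"dz":0,"wx":1,"wy":0,"wz":0,"fingers":0}

```text
clock: 3.05
eef_pos: [229.3, 608.2, 231.3]
tool_rot: [2.347, 1.571, 2.506]
force: [0.4, 0.4, 0.1]
width: 85.1
```

servo_tool:
  rows:
    - {"dx":0,"dy":0,"dz":0,"wx":1,"wy":0,"wz":0,"fingers":0}
    - {"dx":0,"dy":0,"dz":0,"wx":0.555,"wy":0,"wz":0,"fingers":0}
    - {"dx":0,"dy":0,"dz":0,"wx":0,"wy":0,"wz":0,"fingers":0}
    - {"dx":0,"dy":0,"dz":0,"wx":0,"wy":0,"wz":0,"fingers":0}

```text
clock: 3.55
eef_pos: [229.4, 608.2, 231.3]
tool_rot: [3.129, 1.571, 3.13]
force: [-0.4, 0.1, 0.2]
width: 85.4
```

```bash
python3 go.py 442 136.3 230 0
```

```text
t 3.55 pos [229.4 608.2 231.3] width 85.4 F [-0.4  0.1  0.2]
a 0.001 down [-1.e-04  0.e+00 -1.e+00] dx dy dz [ 0.0017 -0.6295  0.2829]
w [ 0.01  -0.001 -0.   ]
```

servo_tool:
  rows:
    - {"dx":0,"dy":-0.05,"dz":0.025,"wx":0,"wy":0,"wz":0,"fingers":0}
    - {"dx":0,"dy":-0.065,"dz":0.03,"wx":0,"wy":0,"wz":0,"fingers":0}
    - {"dx":0,"dy":-0.065,"dz":0.03,"wx":0,"wy":0,"wz":0,"fingers":0}
    - {"dx":0,"dy":-0.065,"dz":0.03,"wx":0,"wy":0,"wz":0,"fingers":0}
    - {"dx":0,"dy":-0.065,"dz":0.03,"wx":0,"wy":0,"wz":0,"fingers":0}

```text
clock: 4.18
eef_pos: [338.9, 374.2, 231.6]
tool_rot: [0.885, 1.57, 0.886]
force: [0.8, -0.9, -0.2]
width: 85.5
```

servo_tool:
  rows:
    - {"dx":0,"dy":-0.065,"dz":0.03,"wx":0,"wy":0,"wz":0,"fingers":0}
    - {"dx":0,"dy":-0.065,"dz":0.03,"wx":0,"wy":0,"wz":0,"fingers":0}
    - {"dx":0,"dy":-0.065,"dz":0.03,"wx":0,"wy":0,"wz":0,"fingers":0}
    - {"dx":0,"dy":-0.065,"dz":0.03,"wx":0,"wy":0,"wz":0,"fingers":0}
    - {"dx":0,"dy":-0.06,"dz":0.02,"wx":0,"wy":0,"wz":0,"fingers":0}

```text
clock: 4.8
eef_pos: [444.3, 133.8, 231.7]
tool_rot: [0.237, 1.569, 0.237]
force: [0.2, 0.2, 0.3]
width: 85.4
```

servo_tool:
  rows:
    - {"dx":0.03,"dy":0,"dz":0,"wx":0,"wy":0,"wz":0,"fingers":0}
    - {"dx":0.05,"dy":0,"dz":0,"wx":0,"wy":0,"wz":0,"fingers":0}
    - {"dx":0.05,"dy":0,"dz":0,"wx":0,"wy":0,"wz":0,"fingers":0}
    - {"dx":0.04,"dy":0,"dz":0,"wx":0,"wy":0,"wz":0,"fingers":0}
    - {"dx":0,"dy":0,"dz":0,"wx":0,"wy":0,"wz":0,"fingers":0}

```text
clock: 5.42
eef_pos: [442.0, 135.2, 102.5]
tool_rot: [-2.866, 1.567, -2.866]
force: [0.4, 0.2, -0.2]
width: 85.3
```

Run:
```python
from go import *
to(442,136.3,-3,0)
p=ctrl.read_state()["eef_pos"]
for n in C:
    u=proj(n,p).astype(int); print(n,u)
    im=ctrl.get_image(n)[u[1]-45:u[1]+45,u[0]-65:u[0]+65]
    cv2.imwrite(f"pics/a_{n}.png",cv2.resize(im,None,fx=6,fy=6,interpolation=cv2.INTER_CUBIC)[:,:,::-1])
```

```text
t 5.42 pos [442.  135.2 102.5] width 85.3 F [ 0.4  0.2 -0.2]
a 0.0001 down [-0.0038 -0.0011 -1.    ] dx dy dz [0.1407 0.0016 0.0006]
w [ 0.001 -0.036  0.01 ]
scene [308 161]
top [294 247]
```

View pics/a_scene.png

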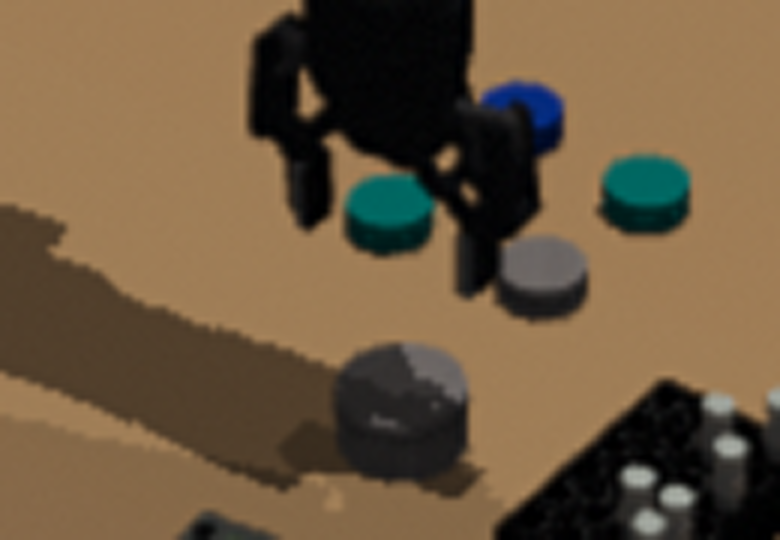

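View pics/a_top.png

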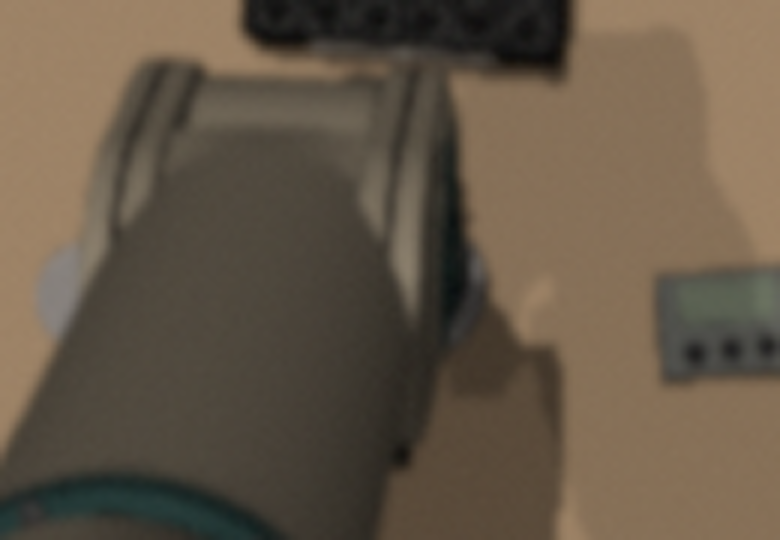

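The scene crop shows the open finger tips at (315,225) and (470,290). Their midpoint agrees with the projected TCP, so the calibration holds. The grey large dish sits below at (400,410). Descending on it.

servo_tool:
  rows:
    - {"dx":0.045,"dy":0.001,"dz":0,"wx":0,"wy":0,"wz":0,"fingers":0}
    - {"dx":0.045,"dy":0,"dz":0,"wx":0,"wy":-0.03,"wz":0,"fingers":0}
    - {"dx":0.03,"dy":0,"dz":0,"wx":0,"wy":0,"wz":0,"fingers":0}
    - {"dx":0.018,"dy":0,"dz":0,"wx":0,"wy":0,"wz":0,"fingers":0}
    - {"dx":0,"dy":0,"dz":0,"wx":0,"wy":0,"wz":0,"fingers":0}

```text
clock: 6.15
eef_pos: [444.0, 136.9, 0.8]
tool_rot: [0.031, 1.567, 0.031]
force: [-0.8, 0.0, 0.5]
width: 85.3
```

servo_tool:
  rows:
    - {"dx":0,"dy":0,"dz":0,"wx":0,"wy":0,"wz":0,"fingers":1}
    - {"dx":0,"dy":0,"dz":0,"wx":0,"wy":0,"wz":0,"fingers":1}
    - {"dx":0,"dy":0,"dz":0,"wx":0,"wy":0,"wz":0,"fingers":1}
    - {"dx":0,"dy":0,"dz":0,"wx":0,"wy":0,"wz":0,"fingers":1}
    - {"dx":0,"dy":0,"dz":0,"wx":0,"wy":0,"wz":0,"fingers":1}

```text
clock: 6.78
eef_pos: [444.1, 137.0, 1.9]
tool_rot: [0.359, 1.565, 0.36]
force: [-0.8, -0.3, 7.1]
width: 64.6
```

```bash
python3 go.py 592.7 277.6 80 0
```

```text
t 6.78 pos [444.1 137.    1.9] width 64.6 F [-0.8 -0.3  7.1]
a 0.0003 down [ 0.0051  0.0019 -1.    ] dx dy dz [-0.1027  0.1876  0.1988]
w [ 0.003  0.049 -0.018]
```

servo_tool:
  rows:
    - {"dx":-0.02,"dy":0,"dz":0,"wx":0,"wy":0.05,"wz":-0.02,"fingers":1}
    - {"dx":-0.05,"dy":0,"dz":0,"wx":0,"wy":0,"wz":0,"fingers":1}
    - {"dx":-0.05,"dy":0,"dz":0,"wx":0,"wy":0,"wz":0,"fingers":1}
    - {"dx":-0.02,"dy":0.03,"dz":0,"wx":0,"wy":0,"wz":0,"fingers":1}
    - {"dx":0,"dy":0.05,"dz":0,"wx":0,"wy":0,"wz":0,"fingers":1}

```text
clock: 7.4
eef_pos: [444.7, 196.3, 107.7]
tool_rot: [-0.576, 1.569, -0.579]
force: [1.1, -0.5, -1.2]
width: 64.6
```

servo_tool:
  rows:
    - {"dx":0,"dy":0.05,"dz":0,"wx":0,"wy":0,"wz":0,"fingers":1}
    - {"dx":0,"dy":0.04,"dz":0.02,"wx":0,"wy":0,"wz":0,"fingers":1}
    - {"dx":0,"dy":0.017,"dz":0.05,"wx":0,"wy":0,"wz":0,"fingers":1}
    - {"dx":0,"dy":0,"dz":0.06,"wx":0,"wy":0,"wz":0,"fingers":1}
    - {"dx":0,"dy":0,"dz":0.06,"wx":0,"wy":0,"wz":0,"fingers":1}

```text
clock: 8.02
eef_pos: [586.9, 277.0, 105.6]
tool_rot: [-2.284, 1.568, -2.283]
force: [0.7, 0.6, -2.2]
width: 64.7
```

servo_tool:
  rows:
    - {"dx":0.03,"dy":0,"dz":0.01,"wx":0,"wy":0,"wz":0,"fingers":1}
    - {"dx":0.05,"dy":0,"dz":0,"wx":0,"wy":0,"wz":0,"fingers":1}
    - {"dx":0.02,"dy":0,"dz":0,"wx":0,"wy":0,"wz":0,"fingers":1}
    - {"dx":0,"dy":0,"dz":0,"wx":0,"wy":0,"wz":0,"fingers":1}
    - {"dx":0,"dy":0,"dz":0,"wx":0,"wy":0,"wz":0,"fingers":1}

```text
clock: 8.65
eef_pos: [594.0, 276.9, 31.1]
tool_rot: [-1.779, 1.569, -1.779]
force: [0.3, -0.2, -0.7]
width: 64.7
```

```bash
python3 go.py 592.7 278 3 0
```

```text
t 8.65 pos [594.  276.9  31.1] width 64.7 F [ 0.3 -0.2 -0.7]
a 0.0 down [-3.0e-04 -1.6e-03 -1.0e+00] dx dy dz [ 0.0374  0.0015 -0.0017]
w [ 0.    -0.003  0.015]
```

servo_tool:
  rows:
    - {"dx":0.02,"dy":0.001,"dz":-0.002,"wx":0,"wy":0,"wz":0,"fingers":1}
    - {"dx":0.012,"dy":0,"dz":0,"wx":0,"wy":0,"wz":0,"fingers":1}
    - {"dx":0.004,"dy":0,"dz":0,"wx":0,"wy":0,"wz":0,"fingers":1}
    - {"dx":0.002,"dy":0,"dz":0,"wx":0,"wy":0,"wz":0,"fingers":1}
    - {"dx":0,"dy":0,"dz":0,"wx":0,"wy":0,"wz":0,"fingers":1}

```text
clock: 9.28
eef_pos: [590.7, 277.4, 2.2]
tool_rot: [-2.81, 1.566, -2.81]
force: [-5.7, -0.3, 9.3]
width: 64.5
```

```bash
python3 go.py 592.7 278 2 0
```

```text
t 9.28 pos [590.7 277.4   2.2] width 64.5 F [-5.7 -0.3  9.3]
a 0.0 down [-0.0044 -0.0015 -1.    ] dx dy dz [0.0003 0.0009 0.0027]
w [ 0.    -0.042  0.014]
```

Contact with the bench. Releasing, then rising.

servo_tool:
  rows:
    - {"dx":0,"dy":0,"dz":0,"wx":0,"wy":0,"wz":0,"fingers":0}
    - {"dx":0,"dy":0,"dz":0,"wx":0,"wy":0,"wz":0,"fingers":0}
    - {"dx":0,"dy":0,"dz":0,"wx":0,"wy":0,"wz":0,"fingers":0}
    - {"dx":0,"dy":0,"dz":0,"wx":0,"wy":0,"wz":0,"fingers":0}
    - {"dx":0,"dy":0,"dz":0,"wx":0,"wy":0,"wz":0,"fingers":0}

```text
clock: 9.9
eef_pos: [591.7, 277.4, 1.1]
tool_rot: [-2.362, 1.568, -2.362]
force: [0.2, -0.1, -0.9]
width: 85.3
```

servo_tool:
  rows:
    - {"dx":-0.03,"dy":0,"dz":0,"wx":0,"wy":0,"wz":0,"fingers":0}
    - {"dx":-0.05,"dy":0,"dz":0,"wx":0,"wy":0,"wz":0,"fingers":0}
    - {"dx":-0.05,"dy":0,"dz":-0.03,"wx":0,"wy":0,"wz":0,"fingers":0}
    - {"dx":0,"dy":0,"dz":-0.06,"wx":0,"wy":0,"wz":0,"fingers":0}
    - {"dx":0,"dy":0,"dz":-0.06,"wx":0,"wy":0,"wz":0,"fingers":0}

```text
clock: 10.52
eef_pos: [479.1, 277.9, 101.1]
tool_rot: [-0.116, 1.57, -0.116]
force: [-0.2, 1.1, 0.2]
width: 85.1
```

servo_tool:
  rows:
    - {"dx":0,"dy":0,"dz":-0.06,"wx":0,"wy":0,"wz":0,"fingers":0}
    - {"dx":0,"dy":0,"dz":0,"wx":0,"wy":0,"wz":0,"fingers":0}
    - {"dx":0,"dy":0,"dz":0,"wx":0,"wy":0,"wz":0,"fingers":0}

```text
clock: 10.9
eef_pos: [435.8, 278.1, 100.4]
tool_rot: [-0.722, 1.57, -0.722]
force: [0.1, 1.2, 0.6]
width: 85.4
```

Run:
```python
from go import *
to(434.5,273,-3,0)
for n in C:
    im=ctrl.get_image(n); im=im[150:310,180:500] if n=="top" else im[110:310,180:450]
    cv2.imwrite(f"pics/b_{n}.png",cv2.resize(im,None,fx=2.5,fy=2.5,interpolation=cv2.INTER_CUBIC)[:,:,::-1])
```

```text
t 10.9 pos [435.8 278.1 100.4] width 85.4 F [0.1 1.2 0.6]
a 0.0 down [ 6.e-04 -5.e-04 -1.e+00] dx dy dz [ 0.1378 -0.0068 -0.0018]
w [0.    0.006 0.005]
```

View pics/b_scene.png

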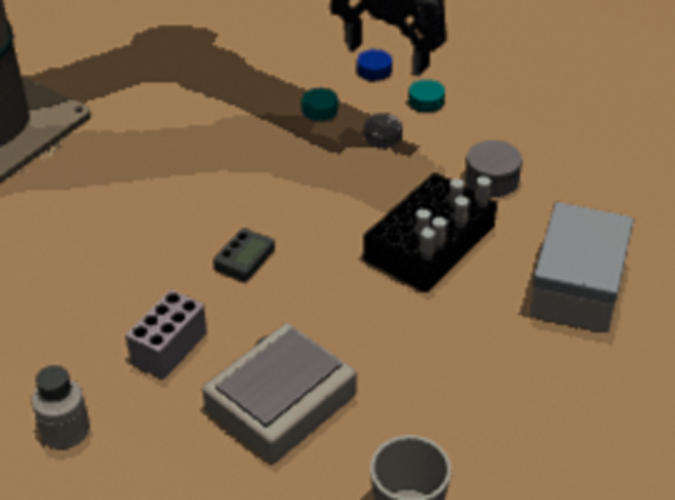

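View pics/b_top.png

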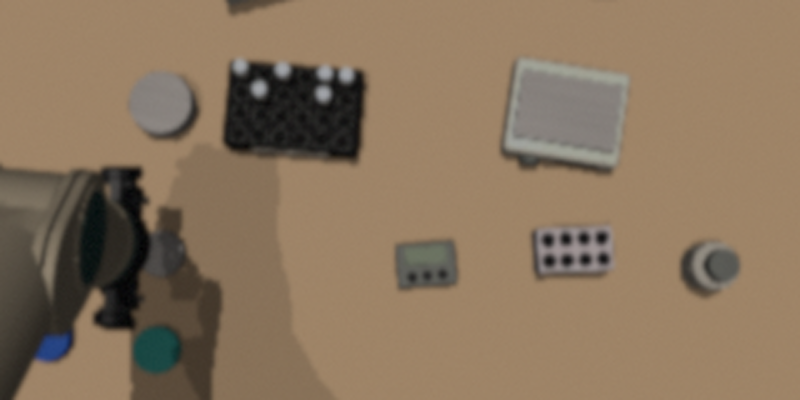

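The large dish stands off the rack's far end, at (162,103) in the top crop. Next is the small grey dish under the gripper.

servo_tool:
  rows:
    - {"dx":0.04,"dy":-0.007,"dz":-0.002,"wx":0,"wy":0,"wz":0,"fingers":0}
    - {"dx":0.045,"dy":0,"dz":0,"wx":0,"wy":0,"wz":0,"fingers":0}
    - {"dx":0.035,"dy":0,"dz":0,"wx":0,"wy":0,"wz":0,"fingers":0}
    - {"dx":0.014,"dy":0,"dz":0,"wx":0,"wy":0,"wz":0,"fingers":0}
    - {"dx":0,"dy":0,"dz":0,"wx":0,"wy":0,"wz":0,"fingers":0}

```text
clock: 11.62
eef_pos: [433.3, 271.7, -1.7]
tool_rot: [-2.309, 1.567, -2.31]
force: [0.4, 0.1, 0.5]
width: 85.5
```

Run:
```python
from fit import *
from go import to
np.set_printoptions(precision=2,suppress=True)
to(434.5,273,-2,0)
for n in C: ctrl.get_image(n)
l="large_dish_center"; ms={}
for n in C:
    t=proj(n,(592,277,18))
    for d in ctrl.silhouettes(l,n): print(n,round(d["conf"],2),np.array(d["extent"]),t)
    d=min(ctrl.silhouettes(l,n),key=lambda d:np.hypot(*(np.array(d["extent"][:2])-t))); ms[n]=d["region"].astype(np.float32)
for ns in (("top",),("scene",),("top","scene")): print(ns,*fit(l,ms,(592,277,0),yawfree=False,n=ns))
```

```text
t 11.62 pos [433.3 271.7  -1.7] width 85.5 F [0.4 0.1 0.5]
a -0.001 down [-0. -0. -1.] dx dy dz [0. 0. 0.]
w [-0.01 -0.02  0.02]
scene 0.77 [378.2 178.8  22.4  24.5] [377.37 177.32]
top 0.77 [246.2 191.5  27.8  30.8] [244.72 190.45]
top 0.71 [409.7 250.1  34.2  17.1] [244.72 190.45]
('top',) [591.01 276.88   0.05] 0.04352094233036041
('scene',) [587.18 280.75   0.02] 0.13863636553287506
('top', 'scene') [590.1  276.92   0.05] 0.2354932725429535
```

servo_tool:
  rows:
    - {"dx":0,"dy":0.001,"dz":0,"wx":0,"wy":0,"wz":0,"fingers":1}
    - {"dx":0,"dy":0,"dz":0,"wx":0,"wy":0,"wz":0,"fingers":1}
    - {"dx":0,"dy":0,"dz":0,"wx":0,"wy":0,"wz":0,"fingers":1}
    - {"dx":0,"dy":0,"dz":0,"wx":0,"wy":0,"wz":0,"fingers":1}
    - {"dx":0,"dy":0,"dz":0,"wx":0,"wy":0,"wz":0,"fingers":1}

```text
clock: 12.55
eef_pos: [432.9, 273.1, -0.8]
tool_rot: [-2.502, 1.569, -2.502]
force: [-1.2, -0.8, 6.8]
width: 46.1
```

```bash
python3 go.py 591 276.5 90 0
```

```text
t 12.55 pos [432.9 273.1  -0.8] width 46.1 F [-1.2 -0.8  6.8]
a -0.0 down [-0.0017 -0.0013 -1.    ] dx dy dz [-0.1214  0.0044  0.2106]
w [-0.    -0.016  0.012]
```

servo_tool:
  rows:
    - {"dx":-0.02,"dy":0,"dz":0,"wx":0,"wy":0,"wz":0,"fingers":1}
    - {"dx":-0.05,"dy":0,"dz":0,"wx":0,"wy":0,"wz":0,"fingers":1}
    - {"dx":-0.05,"dy":0,"dz":0.02,"wx":0,"wy":0,"wz":0,"fingers":1}
    - {"dx":0,"dy":0.004,"dz":0.05,"wx":0,"wy":0,"wz":0,"fingers":1}
    - {"dx":0,"dy":0,"dz":0.05,"wx":0,"wy":0,"wz":0,"fingers":1}

```text
clock: 13.18
eef_pos: [523.7, 277.0, 89.9]
tool_rot: [-2.287, 1.569, -2.286]
force: [-0.6, -0.1, -1.5]
width: 46.0
```

servo_tool:
  rows:
    - {"dx":0,"dy":0,"dz":0.05,"wx":0,"wy":0,"wz":0,"fingers":1}
    - {"dx":0,"dy":0,"dz":0.04,"wx":0,"wy":0,"wz":0,"fingers":1}
    - {"dx":0.03,"dy":0,"dz":0,"wx":0,"wy":0,"wz":0,"fingers":1}
    - {"dx":0.03,"dy":0,"dz":0,"wx":0,"wy":0,"wz":0,"fingers":1}
    - {"dx":0,"dy":0,"dz":0,"wx":0,"wy":0,"wz":0,"fingers":1}

```text
clock: 13.8
eef_pos: [586.9, 275.8, 40.4]
tool_rot: [-2.716, 1.562, -2.715]
force: [-1.3, -0.6, -0.3]
width: 46.1
```

Run:
```python
from go import *
to(591,276.5,36,0)
for n in C:
    u=proj(n,(591,277,40)).astype(int)
    im=ctrl.get_image(n)[u[1]-45:u[1]+45,u[0]-65:u[0]+65]
    cv2.imwrite(f"pics/c_{n}.png",cv2.resize(im,None,fx=6,fy=6,interpolation=cv2.INTER_CUBIC)[:,:,::-1])
```

```text
t 13.8 pos [586.9 275.8  40.4] width 46.1 F [-1.3 -0.6 -0.3]
a 0.0003 down [-0.0084 -0.0038 -1.    ] dx dy dz [0.0059 0.0009 0.0056]
w [ 0.003 -0.08   0.036]
```

View pics/c_scene.png

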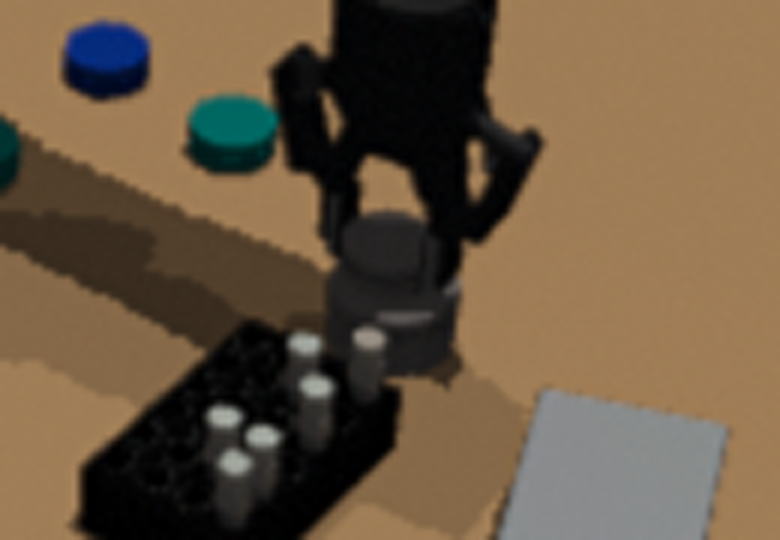

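The small dish hovers just above the large one, fingers front and back. I'll correct the position and lower it.

servo_tool:
  rows:
    - {"dx":0,"dy":0.001,"dz":0.004,"wx":0,"wy":-0.05,"wz":0.02,"fingers":1}
    - {"dx":0.002,"dy":0,"dz":0,"wx":0,"wy":0,"wz":0,"fingers":1}
    - {"dx":0.002,"dy":0,"dz":0,"wx":0,"wy":0,"wz":0,"fingers":1}
    - {"dx":0,"dy":0,"dz":0,"wx":0,"wy":0,"wz":0,"fingers":1}

```text
clock: 14.4
eef_pos: [593.2, 276.7, 40.2]
tool_rot: [0.013, 1.568, 0.013]
force: [-0.5, 1.1, -0.3]
width: 46.0
```

```bash
python3 go.py 591 276.5 36 0
```

```text
t 14.4 pos [593.2 276.7  40.2] width 46.0 F [-0.5  1.1 -0.3]
a -0.0001 down [ 0.0029  0.     -1.    ] dx dy dz [ 0.0055 -0.0003 -0.0029]
w [-0.001  0.027 -0.   ]
```

servo_tool:
  rows:
    - {"dx":0.002,"dy":0,"dz":-0.003,"wx":0,"wy":0.027,"wz":0,"fingers":1}
    - {"dx":0.002,"dy":0,"dz":0,"wx":0,"wy":0,"wz":0,"fingers":1}
    - {"dx":0.001,"dy":0,"dz":0,"wx":0,"wy":0,"wz":0,"fingers":1}
    - {"dx":0,"dy":0,"dz":0,"wx":0,"wy":0,"wz":0,"fingers":1}
    - {"dx":0,"dy":0,"dz":0,"wx":0,"wy":0,"wz":0,"fingers":1}

```text
clock: 15.02
eef_pos: [591.1, 276.7, 36.4]
tool_rot: [-0.05, 1.57, -0.05]
force: [0.5, 0.8, 0.0]
width: 46.3
```

```bash
python3 go.py 591 276.5 35 0
```

```text
t 15.03 pos [591.1 276.7  36.4] width 46.3 F [0.5 0.8 0. ]
a -0.0001 down [ 4.e-04 -0.e+00 -1.e+00] dx dy dz [ 0.0019 -0.0002 -0.0002]
w [-0.001  0.004  0.   ]
```

servo_tool:
  rows:
    - {"dx":0.001,"dy":0,"dz":0,"wx":0,"wy":0,"wz":0,"fingers":1}
    - {"dx":0.001,"dy":0,"dz":0,"wx":0,"wy":0,"wz":0,"fingers":1}
    - {"dx":0,"dy":0,"dz":0,"wx":0,"wy":0,"wz":0,"fingers":1}

```text
clock: 15.4
eef_pos: [591.1, 276.8, 35.3]
tool_rot: [0.665, 1.57, 0.665]
force: [-1.2, 0.1, 3.1]
width: 46.2
```

servo_tool:
  rows:
    - {"dx":0,"dy":0,"dz":0,"wx":0,"wy":0,"wz":0,"fingers":0}
    - {"dx":0,"dy":0,"dz":0,"wx":0,"wy":0,"wz":0,"fingers":0}
    - {"dx":0,"dy":0,"dz":0,"wx":0,"wy":0,"wz":0,"fingers":0}
    - {"dx":0,"dy":0,"dz":0,"wx":0,"wy":0,"wz":0,"fingers":0}
    - {"dx":0,"dy":0,"dz":0,"wx":0,"wy":0,"wz":0,"fingers":0}

```text
clock: 16.02
eef_pos: [591.0, 276.7, 34.9]
tool_rot: [0.029, 1.571, 0.029]
force: [-0.4, 0.1, 0.1]
width: 85.5
```

servo_tool:
  rows:
    - {"dx":-0.03,"dy":0,"dz":0,"wx":0,"wy":0,"wz":0,"fingers":0}
    - {"dx":-0.05,"dy":0,"dz":0,"wx":0,"wy":0,"wz":0,"fingers":0}
    - {"dx":-0.05,"dy":0,"dz":-0.03,"wx":0,"wy":0,"wz":0,"fingers":0}
    - {"dx":-0.03,"dy":0,"dz":-0.06,"wx":0,"wy":0,"wz":0,"fingers":0}
    - {"dx":0,"dy":0,"dz":-0.06,"wx":0,"wy":0,"wz":0,"fingers":0}

```text
clock: 16.65
eef_pos: [479.2, 277.0, 158.2]
tool_rot: [0.582, 1.565, 0.581]
force: [-0.8, 0.5, -0.6]
width: 85.3
```

servo_tool:
  rows:
    - {"dx":0,"dy":-0.06,"dz":-0.04,"wx":0,"wy":0,"wz":0,"fingers":0}
    - {"dx":0,"dy":-0.07,"dz":0,"wx":0,"wy":0,"wz":0,"fingers":0}
    - {"dx":0,"dy":-0.07,"dz":0,"wx":0,"wy":0,"wz":0,"fingers":0}
    - {"dx":0,"dy":-0.07,"dz":0,"wx":0,"wy":0,"wz":0,"fingers":0}
    - {"dx":0,"dy":-0.07,"dz":0,"wx":0,"wy":0,"wz":0,"fingers":0}

```text
clock: 17.27
eef_pos: [449.1, 20.1, 156.4]
tool_rot: [0.28, 1.568, 0.28]
force: [0.6, -0.4, -0.3]
width: 85.3
```

Run:
```python
from go import *
to(444.5,-150.3,100,.05)
for n in C:
    u=proj(n,(591,277,40)).astype(int)
    im=ctrl.get_image(n)[u[1]-45:u[1]+45,u[0]-65:u[0]+65]
    cv2.imwrite(f"pics/d_{n}.png",cv2.resize(im,None,fx=6,fy=6,interpolation=cv2.INTER_CUBIC)[:,:,::-1])
```

```text
t 17.27 pos [449.1  20.1 156.4] width 85.3 F [ 0.6 -0.4 -0.3]
a -0.0002 down [ 2.9e-03  8.0e-04 -1.0e+00] dx dy dz [ 0.0749 -0.2272 -0.0063]
w [-0.479  0.028 -0.007]
```

View pics/d_scene.png

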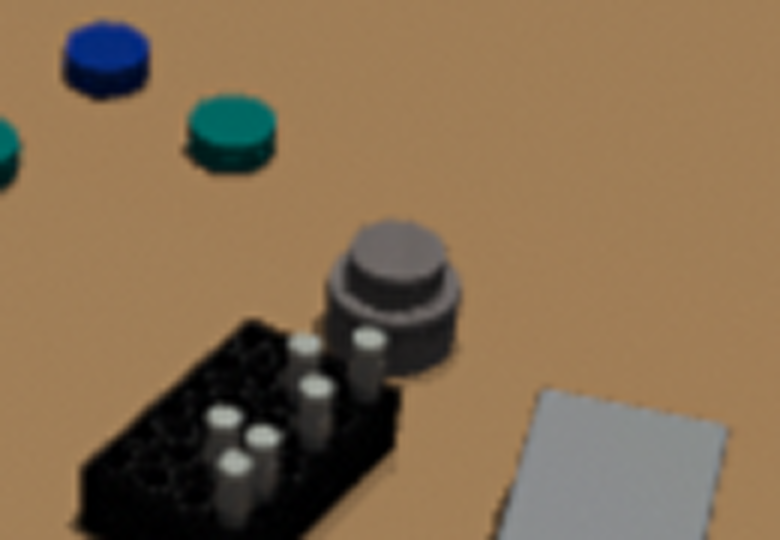

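View pics/d_top.png

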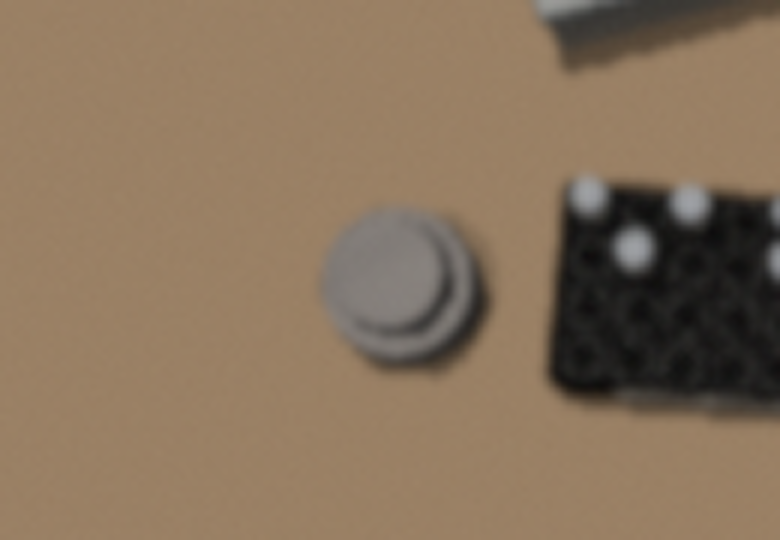

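Run:
```python
from h import *
for n in C:
    u=proj(n,(591,277,40)).astype(int)
    im=ctrl.get_image(n)[u[1]-22:u[1]+22,u[0]-30:u[0]+30]; k=12
    im=cv2.resize(im,None,fx=k,fy=k,interpolation=cv2.INTER_CUBIC)[:,:,::-1].copy()
    a=np.linspace(0,6.283,60)
    for r,z,c in((33,0,(0,0,255)),(33,36,(0,255,255)),(24,36,(255,255,0)),(24,56,(0,255,0))):
        P=np.array([(proj(n,(590.5+r*np.cos(t),277+r*np.sin(t),z))-u+[30.5,22.5])*k for t in a]).astype(np.int32)
        cv2.polylines(im,[P],True,c,1)
    cv2.imwrite(f"pics/e_{n}.png",im)
```

```text
(no output)
```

View pics/e_scene.png

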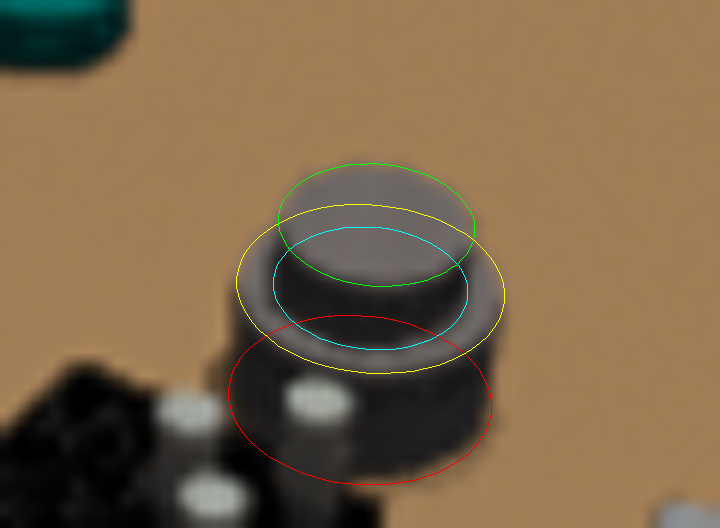

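View pics/e_top.png

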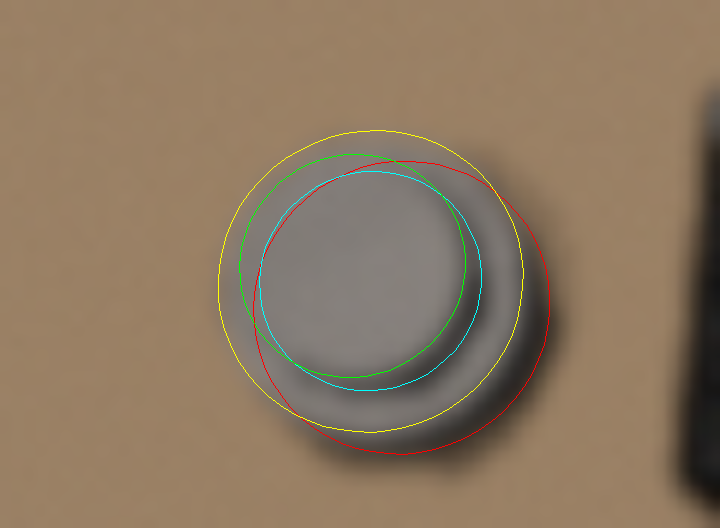

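The overlay shows the stack concentric to within about 2 mm. Next, the block.

servo_tool:
  rows:
    - {"dx":0,"dy":-0.06,"dz":-0.003,"wx":-0.479,"wy":0,"wz":0,"fingers":0}
    - {"dx":0,"dy":-0.065,"dz":-0.006,"wx":0,"wy":0,"wz":0,"fingers":0}
    - {"dx":0,"dy":-0.065,"dz":-0.006,"wx":0,"wy":0,"wz":0,"fingers":0}
    - {"dx":0.03,"dy":-0.03,"dz":-0.002,"wx":0,"wy":0,"wz":0,"fingers":0}
    - {"dx":0.045,"dy":0,"dz":0,"wx":0,"wy":0,"wz":0,"fingers":0}

```text
clock: 18.1
eef_pos: [443.9, -144.7, 99.3]
tool_rot: [-0.359, 1.566, -0.309]
force: [1.0, 0.0, 0.7]
width: 85.5
```

servo_tool:
  rows:
    - {"dx":0.02,"dy":0,"dz":0,"wx":0,"wy":0,"wz":0,"fingers":0}
    - {"dx":0,"dy":0,"dz":0,"wx":0,"wy":0,"wz":0,"fingers":0}
    - {"dx":0,"dy":0,"dz":0,"wx":0,"wy":0,"wz":0,"fingers":0}

```text
clock: 18.48
eef_pos: [442.7, -143.0, 84.4]
tool_rot: [-0.097, 1.569, -0.046]
force: [-0.4, -0.1, 0.3]
width: 85.4
```

Run:
```python
from go import *
to(444.5,-150.3,6,.05)
for n in C:
    u=proj(n,(445,-150,40)).astype(int)
    im=ctrl.get_image(n)[u[1]-45:u[1]+45,u[0]-65:u[0]+65]
    cv2.imwrite(f"pics/f_{n}.png",cv2.resize(im,None,fx=6,fy=6,interpolation=cv2.INTER_CUBIC)[:,:,::-1])
```

```text
t 18.48 pos [ 442.7 -143.    84.4] width 85.4 F [-0.4 -0.1  0.3]
a 0.0517 down [ 1.6e-03 -1.0e-04 -1.0e+00] dx dy dz [ 0.1045 -0.0098  0.0017]
w [0.016 0.015 0.001]
```

View pics/f_scene.png

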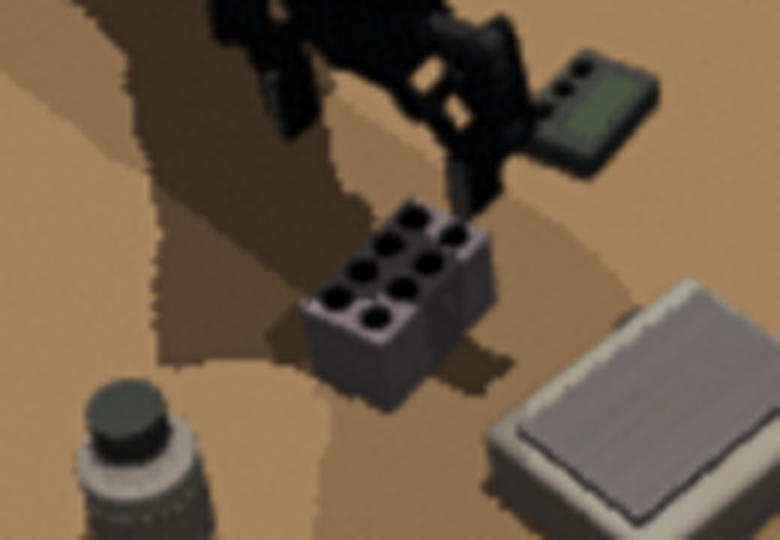

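The jaws straddle the block front and back, at (395,290) in the crop. Descending on it.

servo_tool:
  rows:
    - {"dx":0.03,"dy":-0.01,"dz":0.002,"wx":0,"wy":0,"wz":0,"fingers":0}
    - {"dx":0.04,"dy":0,"dz":0,"wx":0,"wy":0,"wz":0,"fingers":0}
    - {"dx":0.025,"dy":0,"dz":0,"wx":0,"wy":0,"wz":0,"fingers":0}
    - {"dx":0.01,"dy":0,"dz":0,"wx":0,"wy":0,"wz":0,"fingers":0}
    - {"dx":0,"dy":0,"dz":0,"wx":0,"wy":0,"wz":0,"fingers":0}

```text
clock: 19.2
eef_pos: [443.9, -151.1, 5.1]
tool_rot: [-0.227, 1.57, -0.177]
force: [-0.3, -0.3, -1.3]
width: 85.1
```

servo_tool:
  rows:
    - {"dx":0,"dy":0,"dz":0,"wx":0,"wy":0,"wz":0,"fingers":1}
    - {"dx":0,"dy":0,"dz":0,"wx":0,"wy":0,"wz":0,"fingers":1}
    - {"dx":0,"dy":0,"dz":0,"wx":0,"wy":0,"wz":0,"fingers":1}
    - {"dx":0,"dy":0,"dz":0,"wx":0,"wy":0,"wz":0,"fingers":1}
    - {"dx":0,"dy":0,"dz":0,"wx":0,"wy":0,"wz":0,"fingers":1}

```text
clock: 19.82
eef_pos: [444.6, -151.2, 5.7]
tool_rot: [-0.214, 1.568, -0.164]
force: [0.4, 0.0, 5.8]
width: 43.2
```

servo_tool:
  rows:
    - {"dx":0,"dy":0,"dz":0,"wx":0,"wy":0,"wz":0,"fingers":1}
    - {"dx":0,"dy":0,"dz":0,"wx":0,"wy":0,"wz":0,"fingers":1}

```text
clock: 20.08
eef_pos: [444.6, -151.2, 5.7]
tool_rot: [-0.227, 1.568, -0.177]
force: [0.8, 0.9, 5.3]
width: 43.5
```

```bash
python3 go.py 586 -143.2 110 -0.13
```

```text
t 20.07 pos [ 444.6 -151.2    5.7] width 43.5 F [0.8 0.9 5.3]
a 0.0503 down [ 2.3e-03 -4.0e-04 -1.0e+00] dx dy dz [-0.1386  0.0012  0.1891]
w [1.722 0.022 0.003]
```

servo_tool:
  rows:
    - {"dx":-0.02,"dy":0,"dz":0,"wx":0,"wy":0,"wz":0,"fingers":1}
    - {"dx":-0.05,"dy":0,"dz":0,"wx":0,"wy":0,"wz":0,"fingers":1}
    - {"dx":-0.05,"dy":0,"dz":0,"wx":0,"wy":0,"wz":0,"fingers":1}
    - {"dx":-0.02,"dy":0,"dz":0.03,"wx":0,"wy":0,"wz":0,"fingers":1}
    - {"dx":0,"dy":0,"dz":0.05,"wx":0,"wy":0,"wz":0,"fingers":1}

```text
clock: 20.7
eef_pos: [503.6, -148.0, 111.4]
tool_rot: [0.043, 1.57, 0.092]
force: [0.7, -0.2, -4.8]
width: 43.4
```

servo_tool:
  rows:
    - {"dx":0,"dy":0,"dz":0.05,"wx":0,"wy":0,"wz":0,"fingers":1}
    - {"dx":0,"dy":0,"dz":0.05,"wx":0,"wy":0,"wz":0,"fingers":1}
    - {"dx":0,"dy":0,"dz":0.01,"wx":0.86,"wy":0,"wz":0,"fingers":1}
    - {"dx":0,"dy":0,"dz":0,"wx":0.86,"wy":0,"wz":0,"fingers":1}
    - {"dx":0,"dy":0,"dz":0,"wx":0,"wy":0,"wz":0,"fingers":1}

```text
clock: 21.32
eef_pos: [585.3, -143.4, 109.3]
tool_rot: [3.104, 1.569, 2.975]
force: [-0.4, 0.0, -3.7]
width: 43.4
```

servo_tool:
  rows:
    - {"dx":0,"dy":0,"dz":0,"wx":0,"wy":0,"wz":0,"fingers":1}
    - {"dx":0,"dy":0,"dz":0,"wx":0,"wy":0,"wz":0,"fingers":1}

```text
clock: 21.58
eef_pos: [585.8, -143.9, 110.0]
tool_rot: [1.215, 1.57, 1.085]
force: [0.4, -0.0, -4.0]
width: 43.6
```

```bash
python3 go.py 586 -144 53 -0.13
```

```text
t 21.57 pos [ 585.8 -143.9  110. ] width 43.6 F [ 0.4 -0.  -4. ]
a -0.1294 down [ 2.e-04  3.e-04 -1.e+00] dx dy dz [ 0.076  -0.0002  0.0003]
w [ 0.006  0.001 -0.003]
```

servo_tool:
  rows:
    - {"dx":0.03,"dy":0,"dz":0,"wx":0,"wy":0,"wz":0,"fingers":1}
    - {"dx":0.025,"dy":0,"dz":0,"wx":0,"wy":0,"wz":0,"fingers":1}
    - {"dx":0.01,"dy":0,"dz":0,"wx":0,"wy":0,"wz":0,"fingers":1}
    - {"dx":0,"dy":0,"dz":0,"wx":0,"wy":0,"wz":0,"fingers":1}
    - {"dx":0,"dy":0,"dz":0,"wx":0,"wy":0,"wz":0,"fingers":1}

```text
clock: 22.2
eef_pos: [586.4, -144.3, 61.7]
tool_rot: [-0.225, 1.57, -0.355]
force: [0.1, 0.9, -2.7]
width: 43.6
```

Run:
```python
from go import *
to(586,-144,52,-.13)
for n in C:
    u=proj(n,(586,-144,60)).astype(int)
    im=ctrl.get_image(n)[u[1]-45:u[1]+45,u[0]-65:u[0]+65]
    cv2.imwrite(f"pics/g_{n}.png",cv2.resize(im,None,fx=6,fy=6,interpolation=cv2.INTER_CUBIC)[:,:,::-1])
```

```text
t 22.2 pos [ 586.4 -144.3   61.7] width 43.6 F [ 0.1  0.9 -2.7]
a -0.13 down [ 1.2e-03 -4.0e-04 -1.0e+00] dx dy dz [ 0.0129  0.0003 -0.0006]
w [-0.     0.012  0.003]
```

View pics/g_scene.png

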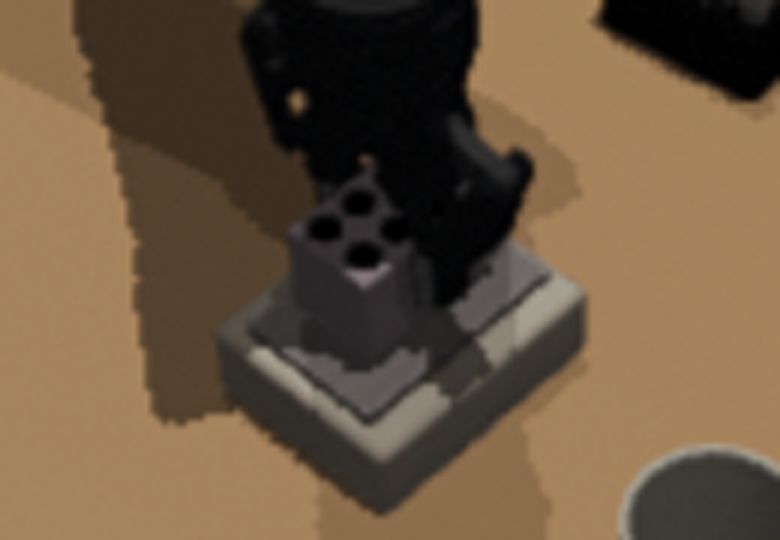

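View pics/g_top.png

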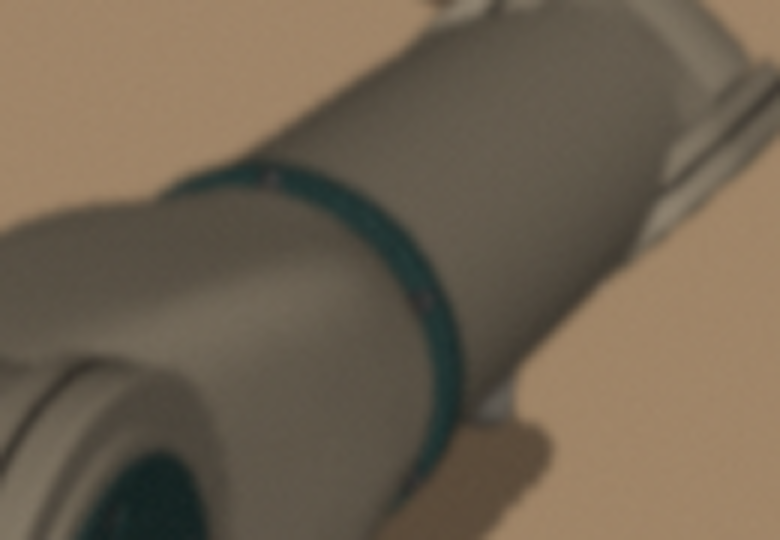

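The scene view shows the block just above the plate and parallel to it. The forearm hides it in the top view. Lowering now.

servo_tool:
  rows:
    - {"dx":0.006,"dy":0,"dz":0,"wx":0,"wy":0,"wz":0,"fingers":1}
    - {"dx":0.004,"dy":0,"dz":0,"wx":0,"wy":0,"wz":0,"fingers":1}
    - {"dx":0.002,"dy":0,"dz":0,"wx":0,"wy":0,"wz":0,"fingers":1}
    - {"dx":0,"dy":0,"dz":0,"wx":0,"wy":0,"wz":0,"fingers":1}
    - {"dx":0,"dy":0,"dz":0,"wx":0,"wy":0,"wz":0,"fingers":1}

```text
clock: 22.92
eef_pos: [586.0, -144.0, 52.2]
tool_rot: [0.008, 1.571, -0.122]
force: [0.6, -0.3, -3.4]
width: 43.4
```

servo_tool:
  rows:
    - {"dx":0.001,"dy":0,"dz":0,"wx":0,"wy":0,"wz":0,"fingers":1}
    - {"dx":0,"dy":0,"dz":0,"wx":0,"wy":0,"wz":0,"fingers":1}

```text
clock: 23.18
eef_pos: [586.1, -144.0, 51.8]
tool_rot: [0.289, 1.57, 0.159]
force: [-0.8, 0.0, 0.8]
width: 43.4
```

Contact is starting. Pressing a touch further, then releasing and rising toward the bottle.

servo_tool:
  rows:
    - {"dx":0.001,"dy":0,"dz":0,"wx":0,"wy":0,"wz":0,"fingers":1}
    - {"dx":0,"dy":0,"dz":0,"wx":0,"wy":0,"wz":0,"fingers":0}
    - {"dx":0,"dy":0,"dz":0,"wx":0,"wy":0,"wz":0,"fingers":0}
    - {"dx":0,"dy":0,"dz":0,"wx":0,"wy":0,"wz":0,"fingers":0}
    - {"dx":0,"dy":0,"dz":0,"wx":0,"wy":0,"wz":0,"fingers":0}

```text
clock: 23.8
eef_pos: [586.0, -144.0, 50.6]
tool_rot: [-0.097, 1.57, -0.227]
force: [0.2, 0.6, -0.5]
width: 85.6
```

servo_tool:
  rows:
    - {"dx":0,"dy":0,"dz":0,"wx":0,"wy":0,"wz":0,"fingers":0}
    - {"dx":-0.03,"dy":0,"dz":0,"wx":0,"wy":0,"wz":0,"fingers":0}
    - {"dx":-0.05,"dy":0,"dz":0,"wx":0,"wy":0,"wz":0,"fingers":0}
    - {"dx":-0.06,"dy":0,"dz":0,"wx":0,"wy":0,"wz":0,"fingers":0}
    - {"dx":-0.04,"dy":0,"dz":-0.04,"wx":0,"wy":0,"wz":0,"fingers":0}

```text
clock: 24.42
eef_pos: [558.2, -140.7, 187.6]
tool_rot: [-0.295, 1.566, -0.423]
force: [-0.5, 0.0, -0.4]
width: 85.5
```

servo_tool:
  rows:
    - {"dx":0,"dy":-0.04,"dz":-0.05,"wx":-0.6,"wy":0,"wz":0,"fingers":0}
    - {"dx":0,"dy":-0.04,"dz":-0.05,"wx":-0.6,"wy":0,"wz":0,"fingers":0}
    - {"dx":0,"dy":-0.05,"dz":-0.04,"wx":0,"wy":0,"wz":0,"fingers":0}
    - {"dx":0,"dy":-0.04,"dz":0,"wx":0,"wy":0,"wz":0,"fingers":0}
    - {"dx":0,"dy":0,"dz":0,"wx":0,"wy":0,"wz":0,"fingers":0}

```text
clock: 25.05
eef_pos: [444.8, -262.6, 186.2]
tool_rot: [-0.966, 1.568, -0.975]
force: [0.5, 0.7, 0.4]
width: 85.2
```

Run:
```python
from go import *
to(431.8,-289,130,0)
for n in C:
    u=proj(n,(530,-200,40)).astype(int)
    im=ctrl.get_image(n)[u[1]-70:u[1]+70,u[0]-95:u[0]+95]
    cv2.imwrite(f"pics/i_{n}.png",cv2.resize(im,None,fx=4,fy=4,interpolation=cv2.INTER_CUBIC)[:,:,::-1])
```

```text
t 25.05 pos [ 444.8 -262.6  186.2] width 85.2 F [0.5 0.7 0.4]
a -0.0088 down [ 0.0014 -0.0021 -1.    ] dx dy dz [ 0.075  -0.0352 -0.0171]
w [-0.084  0.013  0.02 ]
```

View pics/i_scene.png

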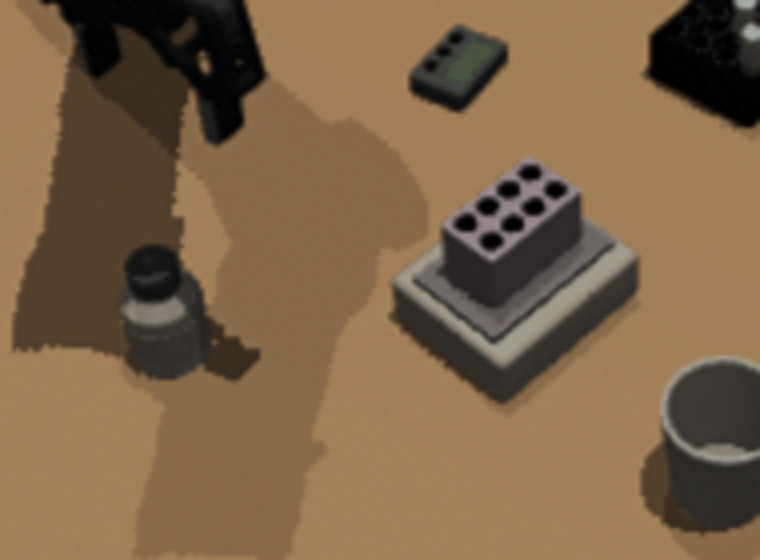

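View pics/i_top.png

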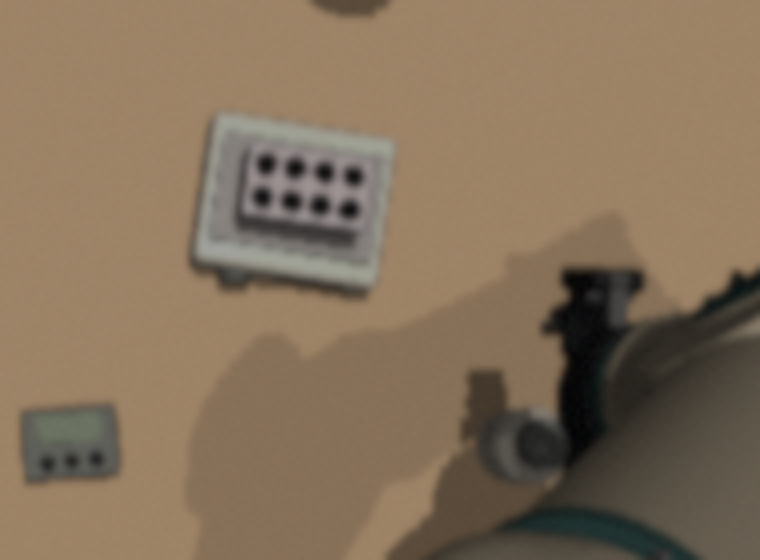

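The block sits flat on the plate at (510,230), and I'll check its centring in numbers later. Going for the bottle at (160,310).

servo_tool:
  rows:
    - {"dx":0.02,"dy":-0.035,"dz":-0.017,"wx":-0.084,"wy":0,"wz":0,"fingers":0}
    - {"dx":0.04,"dy":0,"dz":0,"wx":0,"wy":0,"wz":0,"fingers":0}
    - {"dx":0.03,"dy":0,"dz":0,"wx":0,"wy":0,"wz":0,"fingers":0}
    - {"dx":0,"dy":0,"dz":0,"wx":0,"wy":0,"wz":0,"fingers":0}
    - {"dx":0,"dy":0,"dz":0,"wx":0,"wy":0,"wz":0,"fingers":0}

```text
clock: 25.78
eef_pos: [433.2, -285.5, 118.7]
tool_rot: [-0.258, 1.57, -0.252]
force: [-0.2, -0.3, 0.3]
width: 85.6
```

Run:
```python
from go import *
to(431.8,-289,14,0)
n="scene"
u=proj(n,(432,-289,60)).astype(int)
im=ctrl.get_image(n)[u[1]-45:u[1]+45,u[0]-65:u[0]+65]
cv2.imwrite(f"pics/j_{n}.png",cv2.resize(im,None,fx=6,fy=6,interpolation=cv2.INTER_CUBIC)[:,:,::-1])
```

```text
t 25.77 pos [ 433.2 -285.5  118.7] width 85.6 F [-0.2 -0.3  0.3]
a 0.0056 down [ 8.e-04 -2.e-04 -1.e+00] dx dy dz [ 0.1396 -0.0046 -0.002 ]
w [0.054 0.008 0.002]
```

View pics/j_scene.png

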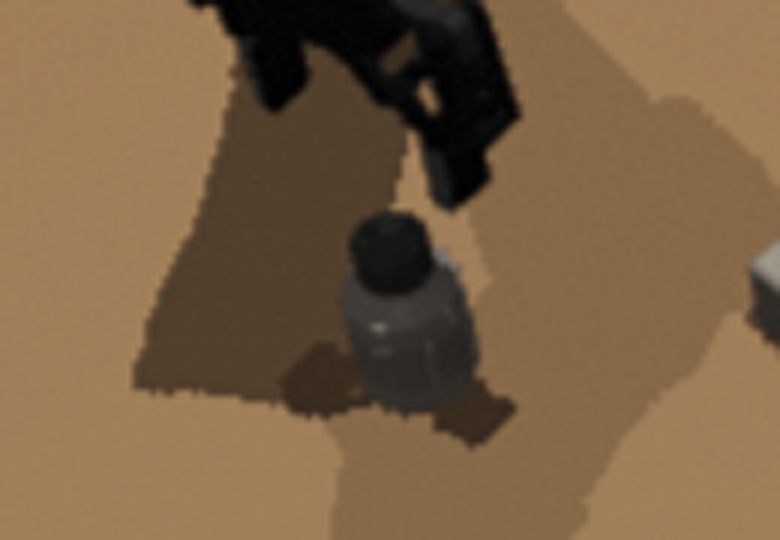

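The jaws straddle the bottle at (410,310) in the crop. Descending.

servo_tool:
  rows:
    - {"dx":0.03,"dy":-0.0045,"dz":-0.002,"wx":0.05,"wy":0,"wz":0,"fingers":0}
    - {"dx":0.045,"dy":0,"dz":0,"wx":0,"wy":0,"wz":0,"fingers":0}
    - {"dx":0.04,"dy":0,"dz":0,"wx":0,"wy":0,"wz":0,"fingers":0}
    - {"dx":0.022,"dy":0,"dz":0,"wx":0,"wy":0,"wz":0,"fingers":0}
    - {"dx":0,"dy":0,"dz":0,"wx":0,"wy":0,"wz":0,"fingers":0}

```text
clock: 26.45
eef_pos: [431.1, -289.2, 15.2]
tool_rot: [1.906, 1.57, 1.905]
force: [0.1, 0.6, -0.3]
width: 85.8
```

servo_tool:
  rows:
    - {"dx":0,"dy":0,"dz":0,"wx":0,"wy":0,"wz":0,"fingers":1}
    - {"dx":0,"dy":0,"dz":0,"wx":0,"wy":0,"wz":0,"fingers":1}
    - {"dx":0,"dy":0,"dz":0,"wx":0,"wy":0,"wz":0,"fingers":1}
    - {"dx":0,"dy":0,"dz":0,"wx":0,"wy":0,"wz":0,"fingers":1}
    - {"dx":0,"dy":0,"dz":0,"wx":0,"wy":0,"wz":0,"fingers":1}

```text
clock: 27.08
eef_pos: [431.8, -289.7, 16.6]
tool_rot: [-0.383, 1.569, -0.384]
force: [-0.0, 0.2, 5.3]
width: 46.7
```

```bash
python3 go.py 588.5 -7 160 0
```

```text
t 27.07 pos [ 431.8 -289.7   16.6] width 46.7 F [-0.   0.2  5.3]
a -0.0006 down [ 2.1e-03 -8.0e-04 -1.0e+00] dx dy dz [-0.1911  0.3768  0.2091]
w [-0.006  0.02   0.008]
```

servo_tool:
  rows:
    - {"dx":-0.02,"dy":0,"dz":0,"wx":0,"wy":0,"wz":0,"fingers":1}
    - {"dx":-0.05,"dy":0,"dz":0,"wx":0,"wy":0,"wz":0,"fingers":1}
    - {"dx":-0.06,"dy":0,"dz":0,"wx":0,"wy":0,"wz":0,"fingers":1}
    - {"dx":-0.05,"dy":0.03,"dz":0,"wx":0,"wy":0,"wz":0,"fingers":1}
    - {"dx":-0.01,"dy":0.06,"dz":0,"wx":0,"wy":0,"wz":0,"fingers":1}

```text
clock: 27.7
eef_pos: [432.4, -223.8, 161.3]
tool_rot: [-0.558, 1.564, -0.562]
force: [1.2, 1.3, -1.9]
width: 46.8
```

servo_tool:
  rows:
    - {"dx":0,"dy":0.06,"dz":0.03,"wx":0,"wy":0,"wz":0,"fingers":1}
    - {"dx":0,"dy":0.06,"dz":0.04,"wx":0,"wy":0,"wz":0,"fingers":1}
    - {"dx":0,"dy":0.06,"dz":0.04,"wx":0,"wy":0,"wz":0,"fingers":1}
    - {"dx":0,"dy":0.06,"dz":0.04,"wx":0,"wy":0,"wz":0,"fingers":1}
    - {"dx":0,"dy":0.045,"dz":0.04,"wx":0,"wy":0,"wz":0,"fingers":1}

```text
clock: 28.32
eef_pos: [574.3, -5.2, 158.8]
tool_rot: [1.302, 1.57, 1.303]
force: [0.4, -0.3, -1.2]
width: 46.6
```

servo_tool:
  rows:
    - {"dx":0,"dy":0,"dz":0.02,"wx":0,"wy":0,"wz":0,"fingers":1}
    - {"dx":0,"dy":0,"dz":0,"wx":0,"wy":0,"wz":0,"fingers":1}
    - {"dx":0,"dy":0,"dz":0,"wx":0,"wy":0,"wz":0,"fingers":1}

```text
clock: 28.7
eef_pos: [587.6, -8.9, 158.3]
tool_rot: [-2.926, 1.57, -2.928]
force: [1.3, -0.6, -1.8]
width: 46.1
```

```bash
python3 go.py 588.5 -7 25 0
```

```text
t 28.7 pos [587.6  -8.9 158.3] width 46.1 F [ 1.3 -0.6 -1.8]
a -0.0024 down [-7.e-04 -1.e-04 -1.e+00] dx dy dz [0.1778 0.0026 0.0013]
w [-0.023 -0.006  0.001]
```

servo_tool:
  rows:
    - {"dx":0.03,"dy":0.002,"dz":0.001,"wx":0,"wy":0,"wz":0,"fingers":1}
    - {"dx":0.05,"dy":0,"dz":0,"wx":0,"wy":0,"wz":0,"fingers":1}
    - {"dx":0.05,"dy":0,"dz":0,"wx":0,"wy":0,"wz":0,"fingers":1}
    - {"dx":0.04,"dy":0,"dz":0,"wx":0,"wy":0,"wz":0,"fingers":1}
    - {"dx":0.01,"dy":0,"dz":0,"wx":0,"wy":0,"wz":0,"fingers":1}

```text
clock: 29.32
eef_pos: [587.5, -7.2, 21.7]
tool_rot: [3.071, 1.567, 3.069]
force: [-0.3, 0.2, -1.4]
width: 46.6
```

servo_tool:
  rows:
    - {"dx":0.004,"dy":0,"dz":0,"wx":0,"wy":0,"wz":0,"fingers":1}
    - {"dx":0.002,"dy":0,"dz":0,"wx":0,"wy":0,"wz":0,"fingers":1}
    - {"dx":0,"dy":0,"dz":0,"wx":0,"wy":0,"wz":0,"fingers":1}
    - {"dx":0,"dy":0,"dz":0,"wx":0,"wy":0,"wz":0,"fingers":1}

```text
clock: 29.82
eef_pos: [590.0, -6.6, 19.1]
tool_rot: [0.047, 1.569, 0.046]
force: [-0.6, 0.4, -2.3]
width: 46.4
```

servo_tool:
  rows:
    - {"dx":0.001,"dy":0,"dz":0,"wx":0,"wy":0,"wz":0,"fingers":1}
    - {"dx":0.001,"dy":0,"dz":0,"wx":0,"wy":0,"wz":0,"fingers":1}
    - {"dx":0,"dy":0,"dz":0,"wx":0,"wy":0,"wz":0,"fingers":1}
    - {"dx":0,"dy":0,"dz":0,"wx":0,"wy":0,"wz":0,"fingers":1}

```text
clock: 30.32
eef_pos: [589.6, -6.7, 16.9]
tool_rot: [-0.09, 1.571, -0.091]
force: [-0.0, 0.1, -1.5]
width: 46.7
```

servo_tool:
  rows:
    - {"dx":0.001,"dy":0,"dz":0,"wx":0,"wy":0,"wz":0,"fingers":1}
    - {"dx":0,"dy":0,"dz":0,"wx":0,"wy":0,"wz":0,"fingers":1}
    - {"dx":0,"dy":0,"dz":0,"wx":0,"wy":0,"wz":0,"fingers":1}

```text
clock: 30.7
eef_pos: [589.7, -6.7, 16.7]
tool_rot: [0.506, 1.57, 0.505]
force: [-2.0, -0.0, 5.5]
width: 46.4
```

Touchdown. Releasing, rising and backing off.

servo_tool:
  rows:
    - {"dx":0,"dy":0,"dz":0,"wx":0,"wy":0,"wz":0,"fingers":0}
    - {"dx":0,"dy":0,"dz":0,"wx":0,"wy":0,"wz":0,"fingers":0}
    - {"dx":0,"dy":0,"dz":0,"wx":0,"wy":0,"wz":0,"fingers":0}
    - {"dx":0,"dy":0,"dz":0,"wx":0,"wy":0,"wz":0,"fingers":0}
    - {"dx":0,"dy":0,"dz":0,"wx":0,"wy":0,"wz":0,"fingers":0}

```text
clock: 31.32
eef_pos: [589.6, -6.7, 16.1]
tool_rot: [-0.086, 1.571, -0.087]
force: [-0.0, 0.5, -0.2]
width: 85.3
```

servo_tool:
  rows:
    - {"dx":-0.03,"dy":0,"dz":0,"wx":0,"wy":0,"wz":0,"fingers":0}
    - {"dx":-0.05,"dy":0,"dz":0,"wx":0,"wy":0,"wz":0,"fingers":0}
    - {"dx":-0.06,"dy":0,"dz":0,"wx":0,"wy":0,"wz":0,"fingers":0}
    - {"dx":-0.06,"dy":0,"dz":0,"wx":0,"wy":0,"wz":0,"fingers":0}
    - {"dx":-0.06,"dy":0,"dz":0,"wx":0,"wy":0,"wz":0,"fingers":0}

```text
clock: 31.95
eef_pos: [589.3, -6.6, 212.7]
tool_rot: [0.169, 1.571, 0.168]
force: [0.8, 0.9, 0.2]
width: 85.6
```

servo_tool:
  rows:
    - {"dx":0,"dy":0.03,"dz":-0.06,"wx":0,"wy":0,"wz":0,"fingers":0}
    - {"dx":0,"dy":0.06,"dz":-0.05,"wx":0,"wy":0,"wz":0,"fingers":0}
    - {"dx":0,"dy":0.07,"dz":-0.03,"wx":0,"wy":0,"wz":0,"fingers":0}
    - {"dx":0,"dy":0.07,"dz":-0.02,"wx":0,"wy":0,"wz":0,"fingers":0}
    - {"dx":0,"dy":0.07,"dz":0,"wx":0,"wy":0,"wz":0,"fingers":0}

```text
clock: 32.58
eef_pos: [468.3, 220.1, 211.4]
tool_rot: [2.138, 1.57, 2.137]
force: [1.0, -1.1, -0.8]
width: 85.2
```

servo_tool:
  rows:
    - {"dx":0,"dy":0.07,"dz":0,"wx":0,"wy":0,"wz":0,"fingers":0}
    - {"dx":0,"dy":0.07,"dz":0,"wx":0,"wy":0,"wz":0,"fingers":0}
    - {"dx":0,"dy":0.07,"dz":0,"wx":0,"wy":0,"wz":0,"fingers":0}
    - {"dx":0,"dy":0.05,"dz":0,"wx":0,"wy":0,"wz":0,"fingers":0}
    - {"dx":0,"dy":0,"dz":0,"wx":0,"wy":0,"wz":0,"fingers":0}

```text
clock: 33.2
eef_pos: [468.4, 417.3, 210.2]
tool_rot: [2.001, 1.57, 2.007]
force: [0.7, 0.3, -0.3]
width: 85.4
```

Run:
```python
from fit import *
from go import to
np.set_printoptions(precision=2,suppress=True)
to(400,500,250,0)
for n in C:
    im=ctrl.get_image(n); cv2.imwrite(f"pics/z_{n}.png",im[:,:,::-1])
    im=im[150:310,180:500] if n=="top" else im[110:310,180:450]
    cv2.imwrite(f"pics/k_{n}.png",cv2.resize(im,None,fx=2.5,fy=2.5,interpolation=cv2.INTER_CUBIC)[:,:,::-1])
M["block_center"]=[p+[0,0,46] for p in M["block_center"]]
M["small_dish_center"]=[p+[0,0,36] for p in M["small_dish_center"]]
for l,x0 in {"block_center":(586,-144,-.13),"bottle_center":(589.5,-6.7,0),"large_dish_center":(590,277,0),"small_dish_center":(590,277,0),"warmer":(586,-143,-.13),"timer_center":(427,-1,.1)}.items():
    ms={}
    for n in C:
        z=M[l][0][:,2].mean(); t=proj(n,(*x0[:2],z))
        c=[d for d in ctrl.silhouettes(l,n) if d["conf"]>.1]
        if not c: print(l,n,"none"); continue
        d=min(c,key=lambda d:np.hypot(*(np.array(d["extent"][:2])-t))); ms[n]=d["region"].astype(np.float32)
        print(l,n,round(d["conf"],2),np.array(d["extent"]),t)
    for ns in (("top",),("scene",),("top","scene")):
        if all(k in ms for k in ns): print("  ",ns,*fit(l,ms,x0,n=ns))
```

```text
t 33.2 pos [468.4 417.3 210.2] width 85.4 F [ 0.7  0.3 -0.3]
a 0.0054 down [-0.  0. -1.] dx dy dz [-0.05  0.11 -0.09]
w [ 0.05 -0.   -0.01]
block_center scene 0.65 [289.2 253.3  34.8  35.3] [290.33 253.28]
block_center top 0.74 [408.2 193.5  37.3  20.8] [408.18 192.15]
   ('top',) [ 585.53 -143.3    -0.09] 0.06094961240887642
   ('scene',) [ 584.12 -142.16   -0.07] 0.07417168468236923
   ('top', 'scene') [ 585.24 -142.69   -0.09] 0.14409789443016052
bottle_center scene 0.78 [324.5 229.1  22.6  29.1] [323.57 231.9 ]
bottle_center top 0.77 [353.3 192.   20.6  24.2] [352.74 192.58]
   ('top',) [589.68  -6.28   0.02] 0.09655315428972244
   ('scene',) [587.47  -4.79   0.04] 0.0809771791100502
   ('top', 'scene') [588.62  -5.83   0.07] 0.19600462913513184
large_dish_center scene 0.6 [379.9 181.4  22.3  19.5] [376.78 177.08]
large_dish_center top 0.6 [245.6 190.8  24.6  28. ] [244.69 191.2 ]
   ('top',) [589.65 274.99   0.07] 1.461234211921692
   ('scene',) [590.02 276.93   0.09] 1.0692567825317383
   ('top', 'scene') [589.95 275.52   0.05] 2.5412888526916504
small_dish_center scene 0.66 [3
[... 187 characters left out ...]
77.99   0.04] 0.10323382914066315
   ('top', 'scene') [589.97 277.1    0.05] 0.26889652013778687
warmer scene 0.82 [291.5 272.6  61.3  44.5] [291.49 266.06]
warmer top 0.86 [408.2 194.4  50.6  42.4] [404.79 195.06]
   ('top',) [ 586.87 -144.1    -0.14] 0.5667340159416199
   ('scene',) [ 584.13 -142.27   -0.14] 0.6018654108047485
   ('top', 'scene') [ 586.1  -143.46   -0.15] 1.1859283447265625
timer_center scene 0.69 [277.5 210.3  26.4  20.6] [276.64 211.38]
timer_center top 0.75 [350.5 257.6  22.7  18.4] [349.66 255.49]
   ('top',) [427.58  -1.39   0.13] 0.11500634253025055
   ('scene',) [427.44   1.27   0.09] 0.07772206515073776
   ('top', 'scene') [428.48  -0.45   0.12] 0.20447199046611786
```

View pics/k_scene.png

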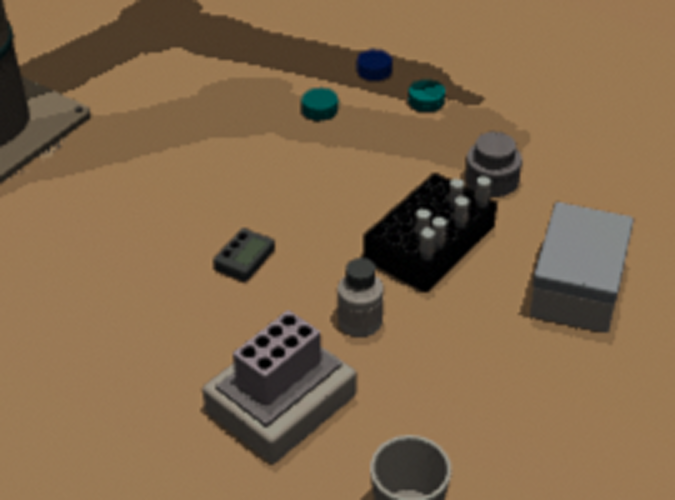

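View pics/k_top.png

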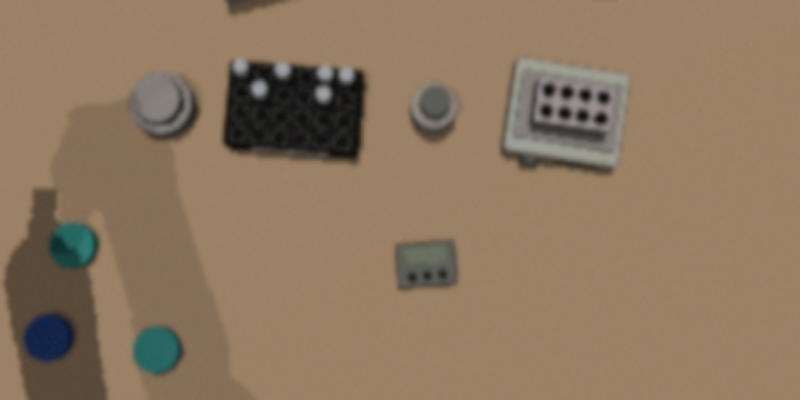

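The bench looks right in both views and the gripper is clear, so I'm handing in.

```bash
python3 -c "
from cell import ctrl
print(ctrl.finish_job(), ctrl.read_state()['clock'])"
```

```text
the job is handed in; nothing more can be done
the job is handed in; nothing more can be done
```

The bench is set out as asked and handed in at about 34 s of the 120 s allowed. I moved the large dish, small dish, block and bottle in that order. The gripper was open and well clear of everything at hand-in.

The final positions below come from fitting model outlines in both camera views:

| Thing | Measured result | Required |
|---|---|---|
| Block on warmer | within about 1 mm of the plate centre, 0.04–0.06 rad off its long side | 12 mm, 0.2 rad |
| Bottle in gap | upright at about (589, -6) mm, about 50 mm clear of both rack and warmer | 15 mm clear (8 mm when judged) |
| Large dish | about 138 mm from the rack's centre along its length (gap about 35 mm), within 5 mm of its centre line | gap 20–50 mm, 15 mm off line |
| Small dish on large dish | centres within about 2 mm | 10 mm |
| Timer | moved less than 2 mm (measuring error) | 20 mm |

- **Tip box and beaker:** they looked unmoved in the pictures, but I did not measure them. I never touched the look-alike dishes.
- **Camera disagreement:** the two cameras differed by 2–4 mm in places. That is within every margin.
- **Unreliable last fits:** the final large-dish and warmer outlines matched poorly because the small dish and block now cover part of them. For the large dish I used the fit made just after placing it and an overlay of its expected outline on the picture. For the warmer I used its outline from the start.

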